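# Hang the tea strainer to drip over the mug

## Robot

A 7-joint arm with a two-finger parallel gripper is mounted at the origin on the work surface. World frame = base frame: x ahead of the robot, y to its left, z up, the work surface at z = 0. Lengths are in m, angles in rad, forces in N, time in s.
With the tool pointing down it reaches from about 0.4 to 0.85 m from the base axis. Payload 10.4 kg.
Tool frame: the origin (TCP) lies at the very end of the fingers, on their centre line; the grasp point (between the pads) lies 19 mm behind it; z points along the fingers, y is the line along which they close (so a half turn about z gives the same grasp; the last joint's range is limited). The gripper opens to 87 mm and grips with 3 to 60 N. Pads are 19 mm wide; open, the fingers measure 117 mm over their backs; the gripper's body (75 mm by 190 mm) begins 51 mm behind the grasp point.
Start: joints at [1.09, 0.332, -0.065, 1.46, 0.022, 1.35, -0.088], TCP at [0.276, -0.561, 0.223] pointing down, gripper open.
Joint ranges: [-2.6, 2.6], [-0.5, 2.12], [-1.47, 1.34], [0.16, 2.42], [-1.27, 4.41], [0.06, 2.06], [-2.6, 2.6]. Speed limits (rad/s): [2.22, 2.22, 2.79, 2.79, 3.14, 3.14, 3.14].

## Interface

Orientations are given as a unit quaternion [x, y, z, w].
In Python, from bench import status, camera, order gives the robot as it stands.
- The arm moves only by the tool jog_arm, never from a script. Its argument "plan" is a list of rows, each a list of 7 numbers: the turn, a rotation vector about the tool's x, y, z in rad, then the shift along the tool's x, y, z in mm, then the opening, from -1 (shut) to 1 (fully open). A call has 1 to 12 rows; each row is the pose to reach, as a shift and turn from the pose commanded when the call began, along the tool's axes at that moment; what a row does not reach only later rows make up. A row lasts 1/10 s, in which the tool goes at most 50 mm and 8.59 degrees, less where a joint would pass 70% of its speed; a pose out of reach is approached as far as the arm can. A call with a gripper value outside its range is refused whole. The fingers move at their own pace and stop on an object; "squeeze" is the grip in N (left out, the last holds). Time passes only in rows, so rows that repeat a pose let the fingers close. It gives the time, the measured TCP pose, the force, the opening and the grip force at its end, in the units of the state.
- status.read_state(): the state, without advancing time (a new reading comes with each control period).
- camera(name): name is "scene" or "top"; returns a dict with "image" (480x640x3 uint8, red, green, blue), "z_map" (480x640 float32, m along the optical axis (not along the pixel's ray), 0 where there is no reading), "fx", "fy", "cx", "cy" (pixels), "world_from_camera" (4x4, takes a point from camera to world coordinates). Camera axes: x right, y down, z forward; pixel columns grow to the right and rows downward; lengths in m; the calibration is good to about 2 mm. A picture is of the moment at which its call begins.
- order.close_job(): hands the job in; it is judged then, once.
The state is a dict: "time": time; "joint_positions": joint angles; "joint_vel": joint speeds; "joint_torque": joint torques, N m; "ee_pos": TCP position; "eef_rot": TCP orientation; "ft_force": force on the tool from outside, world axes, zero at the start; "torque": the same for the moment, N m; "width": finger opening in m; "grip_force": force on a finger pad.
Only numpy, scipy, OpenCV 4.12 (cv2) and the standard library are available. Lean on these libraries where they do the work, as an engineer would, in place of code of your own. Each camera call takes 0.05 s, during which the arm holds its last target. There are 200 camera calls.

## Task

Hook the steel tea strainer onto the free end of the rail, where no ledge is above it, and slide it along the rail under the ledge until its hook is in line with the pointed marker; leave it hanging there. Then slide the wooden coaster along the tiles, without lifting it and with the mug standing in it, until the mug is centred under the hanging strainer. Do not tip the mug, and leave the sugar canister, the jar and the power strip where they are.

Things in the scene. Friction and masses are not known exactly. Their poses are not given: they have to be found in the camera images.
- rack: Fixed rack on the tiles. Origin on the tiles straight below the middle of its steel rail; x away from the robot, y along the rail (to the left), z up. Rail: round bar, 12 mm in diameter, axis 260 mm high, from y = -270 to +270 mm. Posts 14 mm thick stand 50 mm behind it (x = +50) at y = -280, +20 and +280, with bars from the end posts to the rail's ends.
- ledge (a point): Centre of the underside of the rack's wooden ledge, which covers only the rail's right part (rack y = -285 to +30 mm; x = -45 to +30; z = 290 to 304): too low to lift the hook over the rail beneath it. A vertical gripper holding the strainer would strike it: lean the tool back towards the robot by 25 to 45 degrees.
- rail_free (a point): Point on the rail's axis in the middle of its free end, with nothing above: rack frame (0, 150, 260) mm; free from y = +30 to +270.
- marker: Fixed steel clip 12 mm wide across the ledge, with a pointed finial 40 mm tall on top. Origin on the ledge's top, above the rail's axis; axes as the rack's. Its place along the ledge varies.
- mark (a point): The point on the rail's axis straight below the marker; axes as the rack's.
- strainer: Loose stainless tea strainer, 163 mm tall, 180 g, standing on its flat bottom. Origin: centre of the underside; z up. Basket 48 mm wide at the bottom, 68 at its rim, 45 high. An 18 mm wide strip rises on its -x side, carries a black grip block and ends in a hook bent over towards +x, open below, 26 mm wide inside, its free end 20 mm below the hook point. It hangs nearly upright.
- strainer_hook (a point): The point in the strainer's hook where the rail's axis lies when it hangs: at (-4, 0, 150) mm in the strainer's frame.
- strainer_grip (a point): Centre of the black plastic grip block on the strainer's -x side: 12 mm thick (y), 46 mm long (x), 30 mm high; at (-43, 0, 80) mm in the strainer's frame.
- coaster: Loose wooden coaster, 250 g, origin at the centre of the underside of its round part, 104 mm in diameter, inner floor 10 mm high with a raised rim to 15 mm. A straight stub handle 26 mm wide and 20 mm high reaches along -x to 146 mm from the origin.
- coaster_handle (a point): Where to hold the coaster's handle: at (-125, 0, 10) mm in the coaster's frame.
- mug: Loose teal enamel mug, 200 g, 78 mm in diameter and 80 mm high, handle on its +y side, standing in the coaster. Origin at the centre of its underside, z up. Its mouth is then 90 mm above the tiles, 20 mm below the hanging strainer.
- canister: Bystander: clear sugar canister with a grey twist cap, 76 mm in diameter, 107 mm high, origin at the centre of the underside.
- power_strip: Bystander: black power strip, 220 mm (x) by 58 by 42 mm, origin at the centre of the underside.
- jar: Bystander: amber glass jar, 64 mm in diameter, 100 mm high, origin at the centre of the underside.
Not all that is in view belongs to the job. Leave any yellow look-alike of the strainer alone.

How it is judged:
By the outcome, as a careful person would: the job done as asked, in the order asked, and still so for the second after the job is handed in, with the robot touching nothing.
It also fails if it takes over 67 s, if anything falls off the work surface, if the arm or the gripper's body presses on something with over 40 N, if the wrist force passes 120 N, or if a joint passes its speed limit or range.

## Working session

There is one attempt and no reset: what is moved stays moved. The work goes in short steps, Python scripts to look and compute and a tool call to move; the robot and the scene stay as the last step left them, time stands still between calls to the robot, and variables do not carry over. Pictures are saved under pics/ and viewed, at most 10 in all, crops included, and the job is handed in when it is done.

Besides the shell and the picture viewer there is one more tool, called after "Emit:" by a JSON object that holds its "name" and its "arguments". jog_arm: Moves the arm, as the interface text tells. Its arguments: {"type":"object","properties":{"plan":{"type":"array"},"squeeze":{"type":"number"}},"required":["plan"]}

```bash
mkdir -p pics; ls; python3 - <<'E'
from bench import status, camera
import cv2,numpy as np
s=status.read_state();print(s)
for n in("scene","top"):
    c=camera(n);cv2.imwrite(f"pics/{n}0.png",c["image"][:,:,::-1]);np.savez(f"/tmp/{n}0.npz",**c)
    print(n,c["fx"],c["fy"],c["cx"],c["cy"],c["world_from_camera"].round(3).tolist())
E
```

```text
pics
{'time': 0.0, 'joint_positions': array([ 1.09044004,  0.33285889, -0.06470797,  1.46098122,  0.02157364,
        1.34989286, -0.08851805]), 'joint_vel': array([ 0.00038811,  0.00069473, -0.00050821, -0.00014751, -0.00097897,
       -0.0014159 , -0.0002012 ]), 'joint_torque': array([ 5.93277600e-04, -6.23245883e+01,  2.49878905e-02, -3.89898920e+01,
       -6.13551959e-02,  3.96760425e-02,  1.25099127e-04]), 'ee_pos': array([ 0.27603757, -0.56028784,  0.22174301]), 'eef_rot': array([ 9.73920660e-01,  2.26887694e-01, -1.83704902e-04, -6.99298445e-04]), 'ft_force': array([0.17473365, 0.60380824, 0.76963952]), 'torque': array([-0.0023262 ,  0.01539945,  0.02680861]), 'grip_force': 0.0, 'width': 0.08700450397891693}
scene 589.3220311226003 589.3220311226003 315.1542457353428 249.7353130227403 [[-0.635, 0.665, -0.394, 1.046], [0.773, 0.543, -0.329, 0.425], [-0.005, -0.513, -0.858, 1.281], [0.0, 0.0, 0.0, 1.0]]
top 468.1111486802344 468.1111486802344 325.1647407345562 239.34306661386847 [[0.116, -0.972, 0.204, 0.265], [-0.993, -0.113, 0.025, -0.007], [-0.002, -0.205, -0.979, 1.413], [0.0, 0.0, 0.0, 1.0]]
```

View pics/scene0.png

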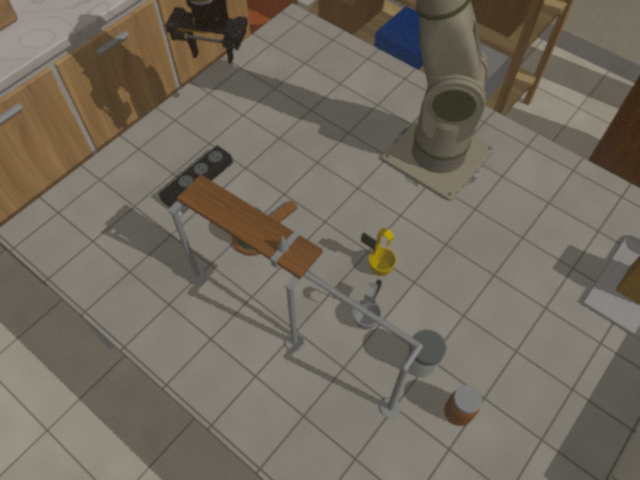

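View pics/top0.png

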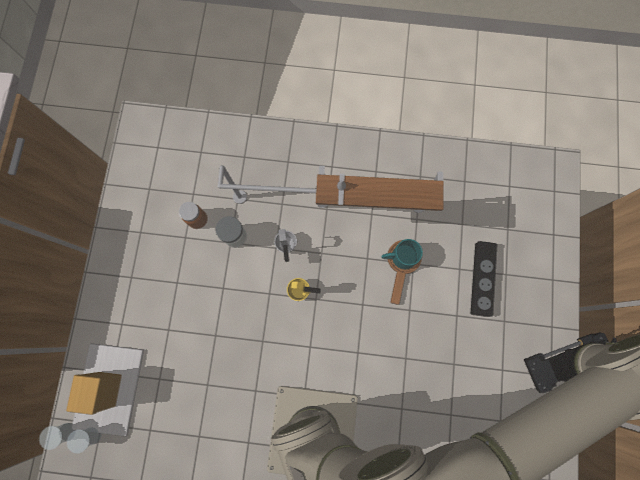

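The top view shows the steel strainer at (286,243) and a yellow look-alike at (300,289). The canister is at (230,230), the jar at (193,214), the mug and coaster at (408,254), the power strip at (483,280), and the marker on the ledge at (341,188). The grey strainer at (286,243) is the one meant, because it is steel and not yellow. I'll confirm it in a crop.

```bash
cat > h.py <<'E'
import numpy as np,cv2
from bench import status,camera
from scipy.spatial.transform import Rotation as R
def cloud(c):
    z=c["z_map"];v,u=np.mgrid[:480,:640]
    P=np.stack([(u-c["cx"])/c["fx"]*z,(v-c["cy"])/c["fy"]*z,z],-1)
    T=c["world_from_camera"];W=P@T[:3,:3].T+T[:3,3];W[z==0]=np.nan
    return W
def load(n): return dict(np.load(f"/tmp/{n}.npz"))
E
python3 - <<'E'
from h import *
a=load("top0");b=load("scene0")
A=cloud(a);B=cloud(b)
crop=lambda c,u,v,w,h,k:cv2.resize(c["image"][v:v+h,u:u+w,::-1],None,fx=k,fy=k,interpolation=cv2.INTER_CUBIC)
i1=crop(a,180,155,280,160,2.8);i2=crop(b,280,210,196,70*2,4)
cv2.imwrite("pics/c1.png",np.vstack([i1[:, :784],i2[:150]*0])[:450]);cv2.imwrite("pics/c2.png",i2)
def pr(n,W,pts):
    for u,v in pts: print(n,u,v,W[v,u].round(4))
pr("top",A,[(286,243),(286,255),(408,254),(400,290),(230,230),(193,214),(483,280),(341,188),(341,180),(317,190),(443,195),(380,193),(250,188),(290,190),(225,187)])
pr("scene",B,[(290,240),(375,315),(375,287),(330,287),(400,330),(365,310),(380,315)])
E
```

```text
top 286 243 [0.5121 0.136  0.1108]
top 286 255 [0.4803 0.133  0.0961]
top 408 254 [ 0.5393 -0.2253  0.0151]
top 400 290 [ 0.4274 -0.2098  0.0186]
top 230 230 [0.532  0.3008 0.1071]
top 193 214 [0.5676 0.4158 0.1022]
top 483 280 [ 0.4831 -0.4481  0.0355]
top 341 188 [ 0.6244 -0.0021  0.3179]
top 341 180 [6.477e-01 2.000e-04 3.095e-01]
top 317 190 [0.6166 0.0563 0.305 ]
top 443 195 [ 0.6398 -0.254   0.3046]
top 380 193 [ 0.6274 -0.0993  0.3033]
top 250 188 [0.6154 0.2303 0.2632]
top 290 190 [0.6204 0.127  0.268 ]
top 225 187 [0.6107 0.2946 0.263 ]
scene 290 240 [ 0.6117 -0.0012  0.3053]
scene 375 315 [0.6185 0.2135 0.2646]
scene 375 287 [0.5231 0.1535 0.1626]
scene 330 287 [0.6249 0.1101 0.2622]
scene 400 330 [0.6137 0.2675 0.2647]
scene 365 310 [0.6224 0.1928 0.2652]
scene 380 315 [0.518  0.1763 0.0427]
```

View pics/c1.png

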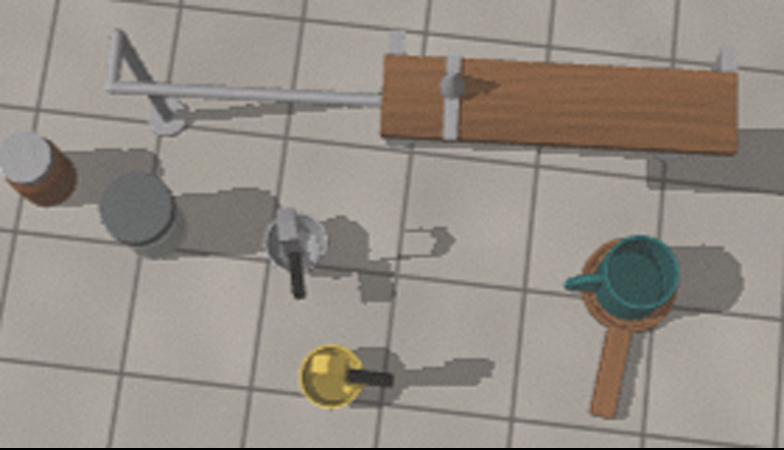

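View pics/c2.png

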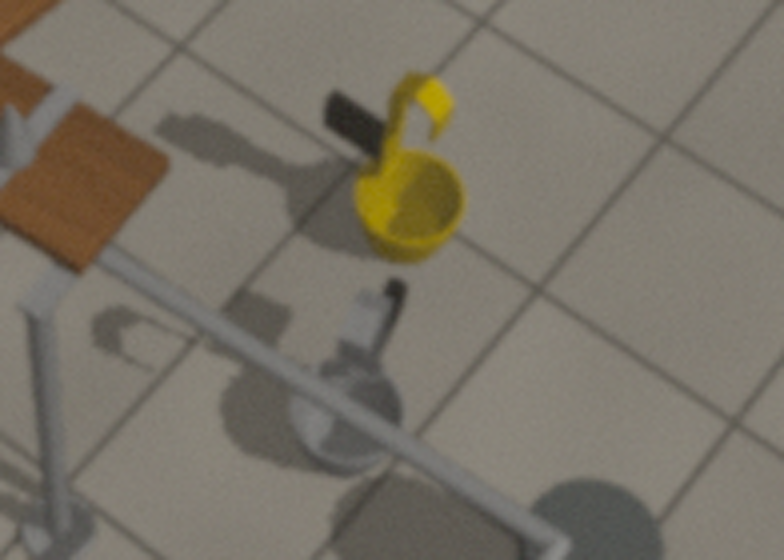

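The crop confirms it: the steel strainer at top-view pixel (286,243) has its black grip toward the robot (+row), and the yellow one is a decoy. Next I'll take precise poses.

```bash
python3 - <<'E'
from h import *
A=load("top0");B=load("scene0")
S={}
for n,c in(("top",A),("scene",B)):
    W=cloud(c);I=c["image"].astype(int);hsv=cv2.cvtColor(c["image"],cv2.COLOR_RGB2HSV)
    S[n]=(W,I,hsv)
def sel(n,lo,hi,f=None):
    W,I,h=S[n];m=((W>lo)&(W<hi)).all(-1)
    if f is not None:m&=f(h,I)
    return W[m]
for n in S:
    rail=sel(n,(.58,.07,.245),(.66,.27,.29)); 
    k=np.polyfit(rail[:,1],rail[:,0],1);r=rail[abs(rail[:,0]-np.polyval(k,rail[:,1]))<.01];k=np.polyfit(r[:,1],r[:,0],1)
    print(n,"rail x=k*y+b",k,"z",np.percentile(r[:,2],[50,95]),len(r))
    L=sel(n,(.54,-.32,.29),(.72,.1,.312),lambda h,I:(h[...,1]>90))
    if len(L)>50:print(" ledge rect",cv2.minAreaRect((L[:,:2]*1000).astype(np.float32)),np.median(L[:,2]))
    M=sel(n,(.55,-.06,.30),(.72,.06,.36),lambda h,I:(h[...,1]<60)); print(" marker",M.mean(0) if len(M) else 0, cv2.minAreaRect((M[:,:2]*1000).astype(np.float32)) if len(M) else 0)
    print("  finial",M[M[:,2]>.325].mean(0) if len(M) else 0,(M[:,2]>.325).sum(), M[:,2].max())
    G=sel(n,(.41,.09,.05),(.53,.2,.12),lambda h,I:(I.max(-1)<60));print(" grip",len(G),G.mean(0),cv2.minAreaRect((G[:,:2]*1000).astype(np.float32)),np.percentile(G[:,2],[5,50,95]))
    H=sel(n,(.46,.09,.145),(.58,.2,.2));print(" hooktop",len(H),H.mean(0),cv2.minAreaRect((H[:,:2]*1000).astype(np.float32)),H[:,2].max())
    Bk=sel(n,(.45,.08,.035),(.6,.22,.055),lambda h,I:(h[...,1]<70));print(" rim",len(Bk),cv2.minEnclosingCircle((Bk[:,:2]*1000).astype(np.float32)))
    Mg=sel(n,(.4,-.35,.08),(.65,-.12,.1));print(" mugrim",len(Mg)); 
    if len(Mg)>10:print(cv2.minAreaRect((Mg[:,:2]*1000).astype(np.float32)),Mg[:,2].max())
    C=sel(n,(.33,-.35,.006),(.65,-.12,.03),lambda h,I:(h[...,0]<18)&(h[...,1]>95));
    if len(C)>10:print(" coaster",len(C),cv2.minAreaRect((C[:,:2]*1000).astype(np.float32)));hd=C[C[:,0]<.46];print("  handle",cv2.minAreaRect((hd[:,:2]*1000).astype(np.float32)));hd=C[C[:,0]>.475];print("  disk",cv2.minEnclosingCircle((hd[:,:2]*1000).astype(np.float32)))
    for nm,lo,hi in(("can",(.47,.24,.1),(.6,.36,.115)),("jar",(.5,.37,.09),(.63,.48,.11)),("strip",(.35,-.52,.03),(.6,-.39,.05))):
        q=sel(n,lo,hi);print(" ",nm,len(q),np.round(cv2.minAreaRect((q[:,:2]*1000).astype(np.float32))[0]) if len(q) else 0)
E
```

```text
top rail x=k*y+b [-0.06219509  0.63142829] z [0.26503017 0.26878891] 364
 ledge rect ((631.5598754882812, -96.88533020019531), (77.04011535644531, 311.88897705078125), 3.5052683353424072) 0.30419216360986123
 marker [ 0.62345628 -0.002259    0.31450197] ((625.7398681640625, -2.497234344482422), (79.12532806396484, 19.57402992248535), 9.467388153076172)
  finial [ 0.62981139 -0.00223418  0.33510528] 37 0.3517637944219958
 grip 45 [0.48662301 0.13539172 0.09520907] ((487.6763916015625, 135.41050720214844), (43.7215576171875, 9.110255241394043), 7.941957473754883) [0.09113911 0.09519741 0.09968231]
 hooktop 84 [0.52470101 0.14407372 0.15801   ] ((525.9908447265625, 144.7569122314453), (33.7067985534668, 18.02527618408203), 14.248635292053223) 0.1674657021951267
 rim 80 ((529.595703125, 145.1875457763672), 33.97755813598633)
 mugrim 162
((526.9097900390625, -212.31195068359375), (76.39826202392578, 87.96424865722656), 48.75375747680664) 0.09714838432977224
 coaster 431 ((481.7940979003906, -192.5004119873047), (99.20612335205078, 175.64138793945312), 66.95235443115234)
  handle ((423.857
[... 730 characters left out ...]
391601562, 6.842120170593262), 31.06894302368164) [0.09045139 0.0927458  0.09681764]
 hooktop 129 [0.53055018 0.14873041 0.15663412] ((527.7223510742188, 147.65492248535156), (34.754539489746094, 18.834943771362305), 12.998497009277344) 0.16643913658171305
 rim 143 ((530.1731567382812, 148.76487731933594), 35.393917083740234)
 mugrim 8
 coaster 402 ((490.29595947265625, -190.82913208007812), (80.02640533447266, 196.95347595214844), 77.33001708984375)
  handle ((423.8328857421875, -198.554443359375), (29.9445858001709, 73.6498031616211), 85.53632354736328)
  disk ((562.9369506835938, -207.15951538085938), 42.1915397644043)
  can 813 [538. 310.]
  jar 626 [578. 434.]
  strip 1223 [ 491. -451.]
```

```bash
python3 - <<'E'
from h import *
for n in("top0","scene0"):
    c=load(n);W=cloud(c);h=cv2.cvtColor(c["image"],cv2.COLOR_RGB2HSV)
    m=((W>(.3,0,.02))&(W<(.5,.2,.2))).all(-1)&(h[...,0]>18)&(h[...,0]<34)&(h[...,1]>120)
    q=W[m];print(n,len(q),q.min(0),q.max(0))
    for a,b in((.03,.06),(.06,.1),(.1,.145),(.145,.18)):
        s=q[(q[:,2]>a)&(q[:,2]<b)]
        if len(s)>3:print(a,b,len(s),s[:,:2].min(0).round(3),s[:,:2].max(0).round(3))
    m=((W>(.3,0,.05))&(W<(.5,.115,.12))).all(-1)&(c["image"].max(-1)<60);q=W[m]
    if len(q):print("blk",q.min(0),q.max(0))
E
```

```text
top0 194 [0.36047977 0.05946998 0.02014952] [0.42566374 0.12288961 0.16637454]
0.03 0.06 81 [0.36  0.059] [0.426 0.123]
0.145 0.18 83 [0.383 0.07 ] [0.401 0.102]
blk [0.38599822 0.02705879 0.08704964] [0.39733397 0.06786902 0.10157053]
scene0 484 [0.36046111 0.05776024 0.02000118] [0.42766311 0.12570605 0.16647242]
0.03 0.06 194 [0.36  0.058] [0.428 0.126]
0.06 0.1 43 [0.384 0.069] [0.405 0.077]
0.1 0.145 51 [0.385 0.072] [0.404 0.105]
0.145 0.18 101 [0.386 0.073] [0.406 0.105]
blk [0.39052485 0.02912602 0.06723659] [0.40119515 0.06762271 0.0996882 ]
```

```bash
cat >> h.py <<'E'
def tool(yaw,tilt):  # deg; tool x forward-up, z forward-down
    t=np.radians(tilt);M=np.array([[np.cos(t),0,np.sin(t)],[0,-1,0],[np.sin(t),0,-np.cos(t)]]).T
    return R.from_euler("z",yaw,degrees=True)*R.from_matrix(M)
def rows(grasps,s=None):
    """grasps: list of (xyz mm of the grasp point, yaw, tilt); prints relative rows"""
    s=s or status.read_state();R0=R.from_quat(s["eef_rot"]);p0=s["ee_pos"]*1000
    for g,yaw,tilt in grasps:
        T=tool(yaw,tilt);p=np.array(g)+T.apply([0,0,19])
        print((R0.inv()*T).as_rotvec().round(3).tolist(),R0.inv().apply(p-p0).round(1).tolist())
    g=p0-R0.apply([0,0,19]);m=R0.as_matrix()
    print("t",round(s["time"],2),"grasp at",g.round(1),"yaw",np.degrees(np.arctan2(-m[0,1]*-1,-m[1,1])).round(2),"tilt",np.degrees(np.arcsin(-0+m[2,0])).round(2),"F",s["ft_force"].round(1),"w",round(s["width"]*1000,1),"grip",round(s["grip_force"],1),"q",s["joint_positions"].round(2).tolist())
E
python3 - <<'E'
from h import *
Z=tool(13,22).apply([0,0,1]);g=np.array([489,137.4,82])
rows([(g-230*Z,13,22),(g-110*Z,13,22),(g,13,22)])
E
```

```text
[-0.046, 0.382, 0.228] [422.5, -549.9, -55.1]
[-0.046, 0.382, 0.228] [466.2, -539.5, 56.1]
[-0.046, 0.382, 0.228] [506.4, -530.0, 158.1]
t 0.1 grasp at [ 276.1 -560.4  240.8] yaw 26.23 tilt -0.01 F [0.3 0.4 0.4] w 87.2 grip 0.0 q [1.09, 0.33, -0.06, 1.46, 0.02, 1.35, -0.09]
```

Emit:
{"name": "jog_arm", "arguments": {"plan": [[-0.04,0.38,0.22,422,-550,-55,1],[-0.04,0.38,0.22,422,-550,-55,1],[-0.04,0.38,0.22,422,-550,-55,1],[-0.04,0.38,0.22,422,-550,-55,1],[-0.04,0.38,0.22,422,-550,-55,1],[-0.04,0.38,0.22,422,-550,-55,1],[-0.04,0.38,0.22,422,-550,-55,1],[-0.04,0.38,0.22,422,-550,-55,1],[-0.04,0.38,0.22,422,-550,-55,1],[-0.04,0.38,0.22,422,-550,-55,1],[-0.04,0.38,0.22,422,-550,-55,1],[-0.04,0.38,0.22,422,-550,-55,1]]}}

```text
time: 1.3
ee_pos: [0.3788, -0.0662, 0.2627]
eef_rot: [0.976, 0.115, 0.184, -0.022]
ft_force: [1.0, -0.3, -0.7]
width: 0.0869
grip_force: 0.0
```

```bash
python3 - <<'E'
from h import *
Z=tool(13,22).apply([0,0,1]);g=np.array([489,137.4,82])
rows([(g-230*Z,13,22)])
E
```

```text
[-0.004, 0.01, 0.006] [75.5, -173.0, 13.8]
t 1.3 grasp at [372.1 -67.8 280.4] yaw 13.41 tilt 21.42 F [ 1.  -0.3 -0.7] w 86.9 grip 0.0 q [0.54, -0.5, -0.23, 2.19, -0.34, 1.13, -0.93]
```

Emit:
{"name": "jog_arm", "arguments": {"plan": [[0,0.01,0,76,-173,14,1],[0,0.01,0,76,-173,14,1],[0,0.01,0,76,-173,14,1],[0,0.01,0,76,-173,14,1],[0,0.01,0,76,-173,14,1],[0,0.01,0,76,-173,14,1],[0,0.01,0,76,-173,14,1],[0,0.01,0,76,-173,14,1]]}}

```text
time: 2.1
ee_pos: [0.4123, 0.1182, 0.2773]
eef_rot: [0.975, 0.114, 0.189, -0.023]
ft_force: [-0.0, -0.3, 0.6]
width: 0.0873
grip_force: 0.0
```

```bash
python3 - <<'E'
from h import *
Z=tool(13,22).apply([0,0,1]);g=np.array([489,137.4,82])
rows([(g-110*Z,13,22),(g,13,22)])
E
```

```text
[-0.005, 0.001, 0.005] [0.3, -0.9, 119.7]
[-0.005, 0.001, 0.005] [0.4, -0.3, 229.7]
t 2.1 grasp at [405.4 116.5 294.9] yaw 13.39 tilt 21.93 F [-0.  -0.3  0.6] w 87.3 grip 0.0 q [0.2, -0.45, -0.46, 2.11, -0.22, 1.06, -1.52]
```

Emit:
{"name": "jog_arm", "arguments": {"plan": [[0,0,0,0,0,40,1],[0,0,0,0,0,80,1],[0,0,0,0,0,120,1],[0,0,0,0,0,145,1],[0,0,0,0,0,170,1],[0,0,0,0,0,190,1],[0,0,0,0,0,205,1],[0,0,0,0,0,215,1],[0,0,0,0,0,225,1],[0,0,0,0,0,230,1],[0,0,0,0,0,230,1]]}}

```text
time: 3.2
ee_pos: [0.4957, 0.139, 0.0636]
eef_rot: [0.975, 0.114, 0.188, -0.023]
ft_force: [0.1, 0.8, -0.1]
width: 0.087
grip_force: 0.0
```

```bash
python3 - <<'E'
from h import *
g=np.array([489,137.4,82])
rows([(g,13,22)])
c=camera("scene");i=c["image"][190:370,290:490,::-1];d=camera("top");j=d["image"][190:340,220:400,::-1]
i=cv2.resize(i,None,fx=3,fy=3);j=cv2.resize(j,(200,180));j=cv2.resize(d["image"][200:320,220:360,::-1],(600,514))
cv2.imwrite("pics/g1.png",cv2.resize(np.hstack([i,np.vstack([j,np.zeros((26,600,3),np.uint8)])]),(800,360)))
E
```

```text
[-0.005, 0.002, 0.006] [0.5, 0.1, -0.6]
t 3.2 grasp at [488.8 137.3  81.3] yaw 13.41 tilt 21.88 F [ 0.1  0.8 -0.1] w 87.0 grip 0.0 q [0.25, 0.05, -0.65, 2.23, 0.19, 0.5, -1.89]
```

View pics/g1.png

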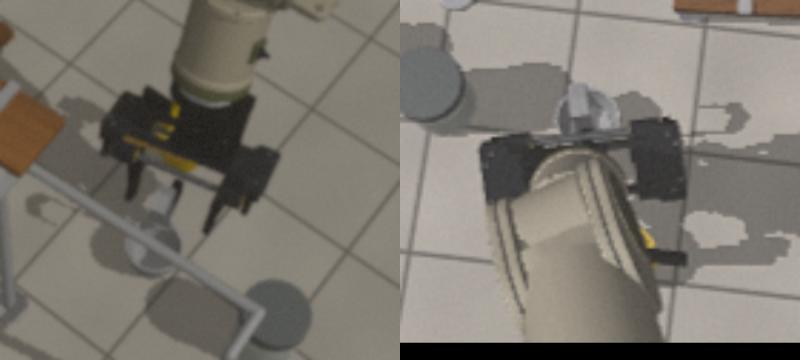

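The strainer sits between the open fingers (scene crop about (155,210)), and the decoy behind them is untouched. I'll close now.

Emit:
{"name": "jog_arm", "arguments": {"plan": [[0,0,0,0,0,0,-1],[0,0,0,0,0,0,-1],[0,0,0,0,0,0,-1],[0,0,0,0,0,0,-1],[0,0,0,0,0,0,-1],[0,0,0,0,0,0,-1],[0,0,0,0,0,0,-1],[0,0,0,0,0,0,-1]], "squeeze": 30}}

```text
time: 4.1
ee_pos: [0.496, 0.14, 0.0644]
eef_rot: [0.975, 0.115, 0.189, -0.023]
ft_force: [0.6, -0.1, 0.4]
width: 0.031
grip_force: 0.0
```

```bash
python3 - <<'E'
from h import *
rows([])
E
```

```text
t 4.1 grasp at [489.1 138.3  82. ] yaw 13.49 tilt 21.97 F [ 0.6 -0.1  0.4] w 31.0 grip 0.0 q [0.25, 0.05, -0.65, 2.23, 0.19, 0.5, -1.89]
```

Emit:
{"name": "jog_arm", "arguments": {"plan": [[0,0,0,0,0,0,-1],[0,0,0,0,0,0,-1],[0,0,0,0,0,0,-1],[0,0,0,0,0,0,-1],[0,0,0,0,0,0,-1]]}}

```text
time: 4.6
ee_pos: [0.4959, 0.14, 0.0643]
eef_rot: [0.975, 0.115, 0.189, -0.023]
ft_force: [-0.1, -0.4, -0.8]
width: 0.0114
grip_force: 29.9
```

```bash
python3 - <<'E'
from h import *
# lift straight, out along the rail front, then over the rail at rack y=150
yaw=3.5;hook=np.array([631.8,31.5,0])+R.from_euler("z",yaw,degrees=True).apply([0,150,0])
print(hook)
c=lambda h,z:(h+R.from_euler("z",yaw,degrees=True).apply([-38,0,0]))[:2].tolist()+[z]
rows([([489,138,170],13.5,22),([489,138,245],13.5,22)])
E
```

```text
[622.64271907 181.22021976   0.        ]
[-0.002, 0.001, -0.001] [32.8, 0.1, -81.7]
[-0.002, 0.001, -0.001] [60.9, -0.1, -151.2]
t 4.6 grasp at [489.  138.3  82. ] yaw 13.49 tilt 21.96 F [-0.1 -0.4 -0.8] w 11.4 grip 29.9 q [0.25, 0.05, -0.65, 2.23, 0.19, 0.5, -1.89]
```

Emit:
{"name": "jog_arm", "arguments": {"plan": [[0,0,0,4,0,-10,-1],[0,0,0,10,0,-25,-1],[0,0,0,18,0,-45,-1],[0,0,0,27,0,-67,-1],[0,0,0,36,0,-90,-1],[0,0,0,45,0,-112,-1],[0,0,0,53,0,-132,-1],[0,0,0,59,0,-146,-1],[0,0,0,61,0,-151,-1],[0,0,0,61,0,-151,-1]]}}

```text
time: 5.6
ee_pos: [0.4962, 0.1397, 0.2274]
eef_rot: [0.975, 0.115, 0.189, -0.023]
ft_force: [-0.4, 0.2, -2.1]
width: 0.0118
grip_force: 29.9
```

```bash
python3 - <<'E'
from h import *
c=camera("scene");W=cloud(c)
m=((W>(.48,.09,.305))&(W<(.58,.22,.36))).all(-1);q=W[m];print(len(q),q.mean(0) if len(q) else 0, cv2.minAreaRect((q[:,:2]*1000).astype(np.float32)) if len(q) else 0,q[:,2].max() if len(q) else 0)
i=c["image"][150:360,270:490,::-1];cv2.imwrite("pics/lift.png",cv2.resize(i,None,fx=3,fy=2.8))
rows([([545,170,245],8,22),([575,178.7,245],3.5,22),([584.6,178.9,245],3.5,22)])
E
```

```text
817 [0.50000202 0.13662307 0.3227275 ] ((512.603271484375, 147.552490234375), (115.06649780273438, 65.18009948730469), 89.99230194091797) 0.35042777057815433
[-0.038, 0.002, 0.088] [57.8, -17.4, 22.4]
[-0.067, 0.002, 0.161] [86.7, -18.3, 34.0]
[-0.067, 0.002, 0.161] [95.4, -16.3, 37.5]
t 5.65 grasp at [488.9 137.9 244.1] yaw 13.49 tilt 21.92 F [ 0.5  0.8 -1.9] w 11.7 grip 29.9 q [0.28, -0.19, -0.6, 2.04, -0.1, 0.88, -1.62]
```

View pics/lift.png

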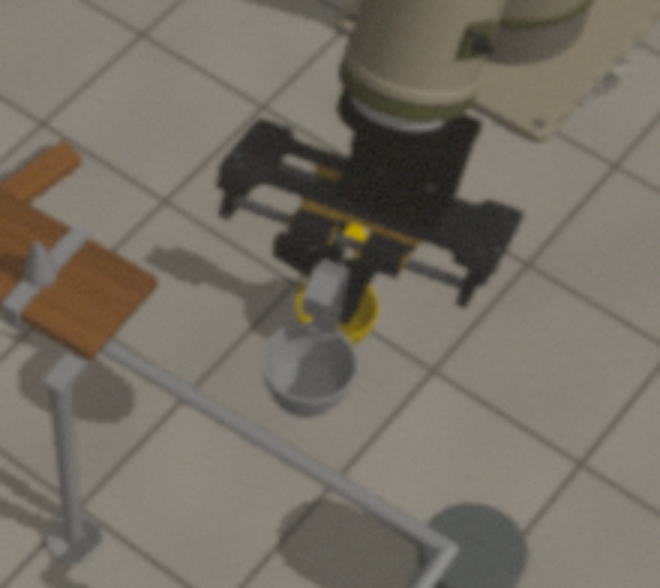

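```bash
python3 - <<'E'
from h import *
for n in("scene","top"):
    c=camera(n);W=cloud(c)
    m=((W>(.503,.11,.313))&(W<(.56,.18,.345))).all(-1)&(c["image"].max(-1)>75);q=W[m];v,u=np.nonzero(m);print(n,len(q),q.mean(0),cv2.minAreaRect((q[:,:2]*1000).astype(np.float32)),np.percentile(q[:,2],[5,95]), u.min(),u.max(),v.min(),v.max())
s=status.read_state();print(s["time"])
E
```

```text
scene 137 [0.52975177 0.14963439 0.32001757] ((526.9981689453125, 148.90533447265625), (33.031280517578125, 18.175315856933594), 13.694265365600586) [0.31426133 0.32597185] 371 385 243 258
top 97 [0.5234637  0.14535063 0.32073812] ((519.673828125, 143.12808227539062), (45.04316329956055, 22.13552474975586), 27.602251052856445) [0.31419656 0.32635775] 272 284 214 230
5.75
```

Emit:
{"name": "jog_arm", "arguments": {"plan": [[-0.01,0,0.02,10,-3,4,-1],[-0.02,0,0.04,25,-8,10,-1],[-0.03,0,0.07,45,-13,17,-1],[-0.05,0,0.11,62,-16,24,-1],[-0.06,0,0.14,75,-17,30,-1],[-0.067,0,0.16,85,-17,34,-1],[-0.067,0,0.161,92,-16,36,-1],[-0.067,0,0.161,95,-16,37.5,-1],[-0.067,0,0.161,95,-16,37.5,-1],[-0.067,0,0.161,95,-16,37.5,-1]]}}

```text
time: 6.75
ee_pos: [0.5914, 0.1789, 0.2278]
eef_rot: [0.981, 0.03, 0.19, -0.006]
ft_force: [-0.2, -0.1, -1.6]
width: 0.0117
grip_force: 29.9
```

```bash
python3 - <<'E'
from h import *
rows([([584.2,178.9,212],3.5,22),([584.2,178.9,192],3.5,22)])
c=camera("scene");W=cloud(c)
m=((W>(.603,.14,.29))&(W<(.66,.24,.345))).all(-1)&(c["image"].max(-1)>75);q=W[m];print(len(q),q.mean(0),cv2.minAreaRect((q[:,:2]*1000).astype(np.float32)))
i=c["image"][240:390,270:470,::-1];cv2.imwrite("pics/over.png",cv2.resize(i,None,fx=4,fy=4,interpolation=cv2.INTER_CUBIC))
E
```

```text
[-0.0, 0.001, 0.0] [-12.5, -0.4, 31.0]
[-0.0, 0.001, 0.0] [-20.0, -0.4, 49.6]
t 6.75 grasp at [584.3 178.5 245.5] yaw 3.52 tilt 21.94 F [-0.2 -0.1 -1.6] w 11.7 grip 29.9 q [0.24, 0.1, -0.72, 1.8, 0.27, 0.92, -2.1]
228 [0.62711878 0.18370175 0.31580935] ((623.30908203125, 183.15208435058594), (33.770442962646484, 19.0623722076416), 3.9597413539886475)
```

View pics/over.png

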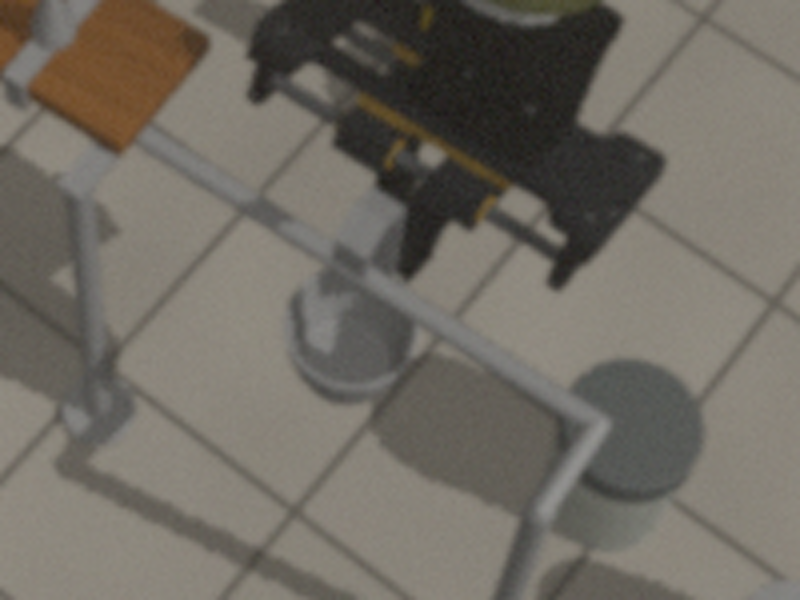

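The hook is above the rail (crop about (360,240)) and centred over it to within about 1 mm. I'll lower it now.

Emit:
{"name": "jog_arm", "arguments": {"plan": [[0,0,0,-4,0,9,-1],[0,0,0,-8,0,18,-1],[0,0,0,-11,0,27,-1],[0,0,0,-14,0,35,-1],[0,0,0,-16.5,0,41,-1],[0,0,0,-18,0,45,-1],[0,0,0,-19.5,0,48,-1],[0,0,0,-19.5,0,48,-1]]}}

```text
time: 7.6
ee_pos: [0.5915, 0.1791, 0.1759]
eef_rot: [0.981, 0.03, 0.19, -0.006]
ft_force: [0.0, -0.6, -1.6]
width: 0.0118
grip_force: 29.9
```

```bash
python3 - <<'E'
from h import *
rows([([584.2,178.9,192],3.5,22)])
E
```

```text
[-0.0, 0.001, 0.0] [-0.7, -0.2, 1.3]
t 7.6 grasp at [584.4 178.7 193.5] yaw 3.51 tilt 21.93 F [ 0.  -0.6 -1.6] w 11.8 grip 29.9 q [0.22, 0.15, -0.72, 1.87, 0.34, 0.83, -2.17]
```

Emit:
{"name": "jog_arm", "arguments": {"plan": [[0,0,0,-0.4,0,1,-1],[0,0,0,-0.8,0,2,-1],[0,0,0,-0.8,0,2,-1],[0,0,0,-0.8,0,2,-1]]}}

```text
time: 8.0
ee_pos: [0.5917, 0.1791, 0.1743]
eef_rot: [0.981, 0.03, 0.19, -0.006]
ft_force: [0.2, 0.2, -2.0]
width: 0.0118
grip_force: 29.9
```

Emit:
{"name": "jog_arm", "arguments": {"plan": [[0,0,0,-0.4,0,1,-1],[0,0,0,-0.4,0,1,-1],[0,0,0,-0.4,0,1,-1]]}}

```text
time: 8.3
ee_pos: [0.5916, 0.1791, 0.173]
eef_rot: [0.981, 0.03, 0.19, -0.006]
ft_force: [0.0, 0.6, -3.1]
width: 0.0114
grip_force: 29.9
```

Emit:
{"name": "jog_arm", "arguments": {"plan": [[0,0,0,-0.4,0,1,-1],[0,0,0,-0.4,0,1,-1],[0,0,0,-0.4,0,1,-1]]}}

```text
time: 8.6
ee_pos: [0.5916, 0.1791, 0.1719]
eef_rot: [0.981, 0.03, 0.19, -0.006]
ft_force: [-0.1, 0.4, -2.8]
width: 0.0119
grip_force: 29.9
```

Emit:
{"name": "jog_arm", "arguments": {"plan": [[0,0,0,-0.4,0,1,-1],[0,0,0,-0.4,0,1,-1],[0,0,0,-0.4,0,1,-1]]}}

```text
time: 8.9
ee_pos: [0.5918, 0.1792, 0.1712]
eef_rot: [0.981, 0.03, 0.191, -0.006]
ft_force: [-1.2, 0.7, 1.7]
width: 0.0121
grip_force: 29.9
```

```bash
python3 - <<'E'
from h import *
rows([([584.2,178.9,192],3.5,22)])
for k in range(3):
    c=camera("scene");W=cloud(c);print(status.read_state()["ft_force"].round(1))
    m=((W>(.603,.14,.268))&(W<(.66,.24,.345))).all(-1)&(c["image"].max(-1)>75);q=W[m];print(len(q),q.mean(0),q[:,2].max(),cv2.minAreaRect((q[:,:2]*1000).astype(np.float32)))
E
```

```text
[-0.0, 0.0, -0.0] [0.7, -0.2, -3.2]
t 8.9 grasp at [584.7 178.8 188.8] yaw 3.5 tilt 21.99 F [-1.2  0.7  1.7] w 12.1 grip 29.9 q [0.22, 0.16, -0.71, 1.87, 0.35, 0.82, -2.18]
[-0.6  0.   1.6]
37 [0.62385153 0.18550993 0.270026  ] 0.2744656369373022 ((626.1236572265625, 190.96279907226562), (80.56160736083984, 13.98275375366211), 86.746337890625)
[-1.3 -0.1  1.1]
42 [0.62365155 0.18692524 0.26955487] 0.2740709395224623 ((624.1259765625, 191.76715087890625), (11.361180305480957, 94.09858703613281), 0.5788464546203613)
[-1.   0.3  1.2]
40 [0.62353383 0.18801523 0.26964378] 0.2747900394401257 ((623.44482421875, 195.36630249023438), (72.66117858886719, 10.89128303527832), 88.8736801147461)
```

Emit:
{"name": "jog_arm", "arguments": {"plan": [[0,0,0,0,0,0,0],[0,0,0,0,0,0,0],[0,0,0,0,0,0,0],[0,0,0,0,0,0,0],[0,0,0,0,0,0,0],[0,0,0,0,0,0,0],[0,0,0,0,0,0,0]]}}

```text
time: 9.75
ee_pos: [0.5916, 0.1791, 0.1708]
eef_rot: [0.981, 0.03, 0.19, -0.006]
ft_force: [0.5, 0.4, 0.0]
width: 0.0431
grip_force: 0.0
```

```bash
python3 - <<'E'
from h import *
rows([([581.5,178.7,189.5],3.5,30),([581.5,178.7,189.5],3.5,37)])
c=camera("scene");i=c["image"][240:390,270:470,::-1];cv2.imwrite("pics/hang.png",cv2.resize(i,None,fx=4,fy=4,interpolation=cv2.INTER_CUBIC))
E
```

```text
[-0.0, 0.14, -0.0] [0.2, -0.2, -2.3]
[-0.0, 0.263, -0.0] [2.5, -0.2, -2.7]
t 9.75 grasp at [584.5 178.7 188.5] yaw 3.5 tilt 21.96 F [0.5 0.4 0. ] w 43.1 grip 0.0 q [0.22, 0.16, -0.71, 1.88, 0.35, 0.82, -2.18]
```

View pics/hang.png

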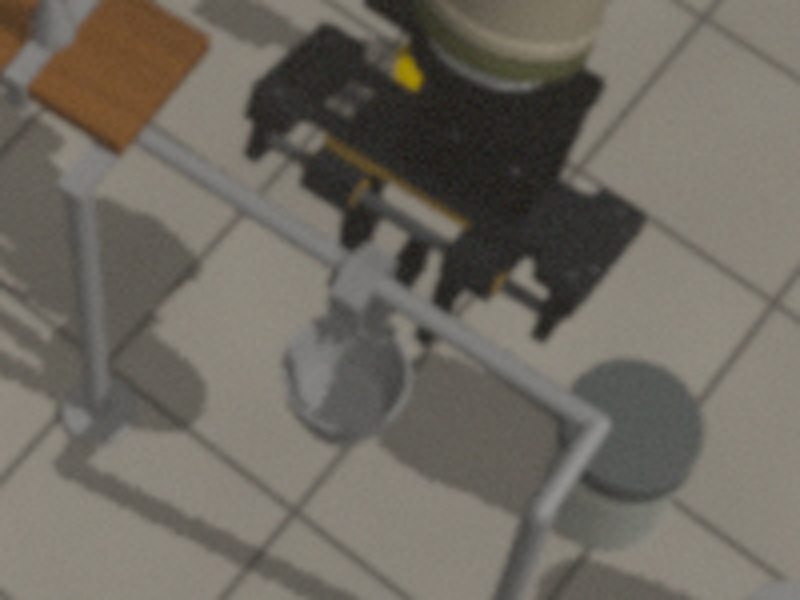

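The strainer hangs on the rail (hook at crop (365,275)). I'll rotate the tool in place to a 37° lean and regrasp.

Emit:
{"name": "jog_arm", "arguments": {"plan": [[0,0.09,0,0,0,-2,0],[0,0.18,0,1.5,0,-2.5,0],[0,0.263,0,2.5,0,-2.7,0],[0,0.263,0,2.5,0,-2.7,0],[0,0.263,0,2.5,0,-2.7,-1],[0,0.263,0,2.5,0,-2.7,-1],[0,0.263,0,2.5,0,-2.7,-1],[0,0.263,0,2.5,0,-2.7,-1],[0,0.263,0,2.5,0,-2.7,-1],[0,0.263,0,2.5,0,-2.7,-1],[0,0.263,0,2.5,0,-2.7,-1]], "squeeze": 15}}

```text
time: 10.9
ee_pos: [0.5931, 0.1792, 0.1744]
eef_rot: [0.948, 0.029, 0.317, -0.01]
ft_force: [1.3, 0.4, 0.1]
width: 0.0119
grip_force: 15.0
```

```bash
python3 - <<'E'
from h import *
rows([])
for n in("scene","top"):
    c=camera(n);W=cloud(c)
    m=((W>(.60,.15,.2705))&(W<(.65,.22,.29))).all(-1)&(c["image"].max(-1)>75);q=W[m];print(n,len(q),q.mean(0) if len(q) else 0,np.percentile(q[:,1],[0,10,90,100]) if len(q) else 0)
E
```

```text
t 10.9 grasp at [581.6 178.5 189.6] yaw 3.5 tilt 37.03 F [1.3 0.4 0.1] w 11.9 grip 15.0 q [0.19, 0.02, -0.7, 2.09, 0.6, 0.51, -2.47]
scene 9 [0.62387251 0.18390018 0.27184099] [0.17511074 0.17619179 0.1905753  0.19119922]
top 4 [0.62076661 0.17822811 0.27139926] [0.17118074 0.17254145 0.18528517 0.18870149]
```

Emit:
{"name": "jog_arm", "arguments": {"plan": [[0,0,0,0,3,0,-1],[0,0,0,0,9,0,-1],[0,0,0,0,17,0,-1],[0,0,0,0,26,0,-1],[0,0,0,0,35,0,-1],[0,0,0,0,44,0,-1],[0,0,0,0,53,0,-1],[0,0,0,0,62,0,-1],[0,0,0,0,71,0,-1],[0,0,0,0,80,0,-1],[0,0,0,0,87,0,-1],[0,0,0,0,90,0,-1]]}}

```text
time: 12.2
ee_pos: [0.5986, 0.0884, 0.1745]
eef_rot: [0.948, 0.029, 0.318, -0.01]
ft_force: [1.6, 1.8, -0.1]
width: 0.0117
grip_force: 15.0
```

```bash
python3 - <<'E'
from h import *
rows([([592.6,-2.6,189.6],3.5,37)])
E
```

```text
[0.0, -0.001, -0.001] [-0.0, 90.5, 0.0]
t 12.2 grasp at [587.1  87.7 189.6] yaw 3.46 tilt 37.06 F [ 1.6  1.8 -0.1] w 11.7 grip 15.0 q [0.3, -0.04, -0.58, 2.15, 0.29, 0.41, -2.04]
```

Emit:
{"name": "jog_arm", "arguments": {"plan": [[0,0,0,0,3,0,-1],[0,0,0,0,9,0,-1],[0,0,0,0,17,0,-1],[0,0,0,0,26,0,-1],[0,0,0,0,35,0,-1],[0,0,0,0,44,0,-1],[0,0,0,0,53,0,-1],[0,0,0,0,62,0,-1],[0,0,0,0,71,0,-1],[0,0,0,0,80,0,-1],[0,0,0,0,87,0,-1],[0,0,0,0,90.5,0,-1]]}}

```text
time: 13.4
ee_pos: [0.6041, -0.0012, 0.1745]
eef_rot: [0.948, 0.029, 0.318, -0.01]
ft_force: [2.2, 2.7, 0.6]
width: 0.0122
grip_force: 15.0
```

Emit:
{"name": "jog_arm", "arguments": {"plan": [[0,0,0,0,0,0,-1],[0,0,0,0,0,0,-1]]}}

```text
time: 13.6
ee_pos: [0.6042, -0.001, 0.1745]
eef_rot: [0.948, 0.029, 0.318, -0.01]
ft_force: [3.2, -0.9, 1.2]
width: 0.0116
grip_force: 15.0
```

```bash
python3 - <<'E'
from h import *
rows([([592.6,-2.6,189.6],3.5,37)])
for n in("scene","top"):
    c=camera(n);W=cloud(c);cv2.imwrite(f"/tmp/{n}s.png",c["image"][:,:,::-1])
    m=((W>(.60,-.05,.322))&(W<(.66,.05,.36))).all(-1);q=W[m];print(n,"finial",len(q),q.mean(0))
    m=((W>(.55,-.06,.10))&(W<(.72,.06,.16))).all(-1)&(c["image"].max(-1)>60);q=W[m];print(n,"basket",len(q),cv2.minAreaRect((q[:,:2]*1000).astype(np.float32)) if len(q) else 0)
i=cv2.imread("/tmp/scenes.png")[190:340,220:420];cv2.imwrite("pics/slid.png",cv2.resize(i,None,fx=4,fy=4,interpolation=cv2.INTER_CUBIC))
E
```

```text
[-0.0, -0.001, -0.001] [-0.2, 0.8, -0.1]
t 13.6 grasp at [592.7  -1.7 189.7] yaw 3.48 tilt 37.06 F [ 3.2 -0.9  1.2] w 11.6 grip 15.0 q [0.35, -0.05, -0.42, 2.16, -0.04, 0.39, -1.55]
scene finial 73 [0.63618896 0.00295968 0.33242339]
scene basket 562 ((653.9298706054688, 10.383281707763672), (101.10438537597656, 66.88259887695312), 24.02779197692871)
top finial 45 [ 0.62926555 -0.00208414  0.33296502]
top basket 58 ((629.5394287109375, -1.3426685333251953), (22.62052345275879, 61.54959487915039), 4.033975124359131)
```

View pics/slid.png

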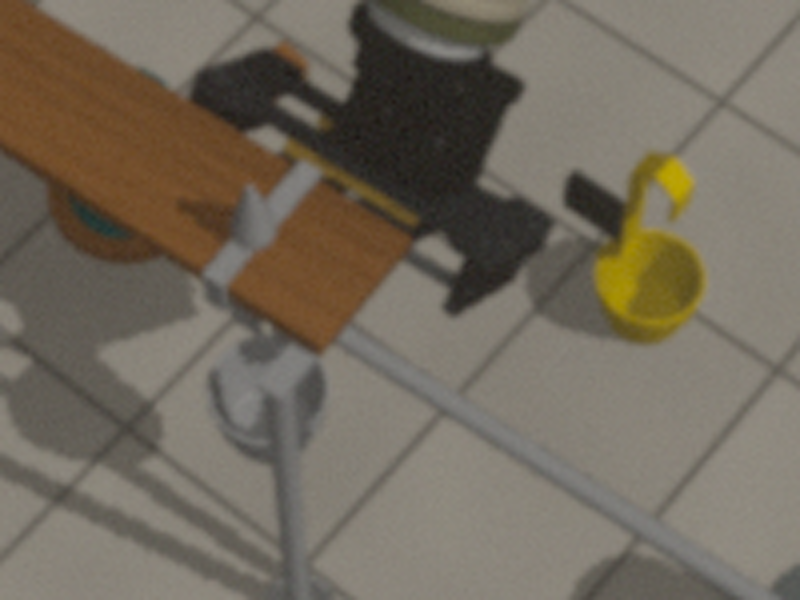

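Emit:
{"name": "jog_arm", "arguments": {"plan": [[0,0,0,0,0.8,0,-1],[0,0,0,0,0.8,0,-1],[0,0,0,0,0.8,0,-1],[0,0,0,0,0.8,0,0],[0,0,0,0,0.8,0,0],[0,0,0,0,0.8,0,0],[0,0,0,0,0.8,0,0],[0,0,0,0,0.8,0,0],[0,0,0,0,0.8,0,0],[0,0,0,0,0.8,0,0]]}}

```text
time: 14.7
ee_pos: [0.604, -0.0018, 0.1742]
eef_rot: [0.948, 0.029, 0.317, -0.01]
ft_force: [0.3, -0.4, -0.7]
width: 0.0429
grip_force: 0.0
```

Emit:
{"name": "jog_arm", "arguments": {"plan": [[0,0,0,0,0,-8,0],[0,0,0,0,0,-20,0],[0,0,0,0,0,-40,0],[0,0,0,0,0,-65,0],[0,0,0,0,0,-90,0],[0,0,0,0,0,-110,0],[0,0,0,0,0,-120,0],[0,0,0,0,0,-120,0]]}}

```text
time: 15.5
ee_pos: [0.5319, -0.0062, 0.2717]
eef_rot: [0.947, 0.029, 0.319, -0.01]
ft_force: [0.6, -0.8, -0.8]
width: 0.0437
grip_force: 0.0
```

```bash
python3 - <<'E'
from h import *
rows([])
for n in("scene","top"):
    c=camera(n);W=cloud(c);h=cv2.cvtColor(c["image"],cv2.COLOR_RGB2HSV)
    m=((W>(.57,-.06,.10))&(W<(.70,.06,.165))).all(-1)&(c["image"].max(-1)>60);q=W[m];print(n,"basket",len(q),cv2.minAreaRect((q[:,:2]*1000).astype(np.float32)) if len(q) else 0,np.percentile(q,[1,99],axis=0).round(3).tolist())
    m=((W>(.33,-.35,.012))&(W<(.45,-.12,.03))).all(-1)&(h[...,0]<18)&(h[...,1]>95);q=W[m];print("handle",len(q),cv2.minAreaRect((q[:,:2]*1000).astype(np.float32)) if len(q) else 0)
    m=((W>(.4,-.32,.07))&(W<(.65,-.12,.1))).all(-1)&(h[...,0]>75)&(h[...,0]<100)&(h[...,1]>90);q=W[m];
    if len(q)>20:
        print("mug",len(q),cv2.minAreaRect((q[:,:2]*1000).astype(np.float32)),q.min(0),q.max(0))
        r=q[(q[:,2]>.08)&(q[:,1]<-.19)][:,:2];k=np.linalg.lstsq(np.c_[2*r,np.ones(len(r))],(r**2).sum(1),rcond=None)[0];print(" circ",k[:2],np.sqrt(k[2]+k[0]**2+k[1]**2))
E
```

```text
t 15.5 grasp at [520.5  -6.9 286.8] yaw 3.5 tilt 37.18 F [ 0.6 -0.8 -0.8] w 43.7 grip 0.0 q [0.33, -0.35, -0.33, 2.17, -0.22, 0.66, -1.39]
scene basket 573 ((656.3056030273438, 10.364051818847656), (97.64680480957031, 67.20852661132812), 24.106111526489258) [[0.612, -0.028, 0.105], [0.687, 0.059, 0.159]]
handle 207 ((420.859375, -197.60260009765625), (28.557357788085938, 60.4258918762207), 81.11154174804688)
top basket 104 ((622.1875, -0.08623313903808594), (59.066287994384766, 35.84845733642578), 88.93647003173828) [[0.606, -0.029, 0.106], [0.64, 0.029, 0.162]]
handle 168 ((418.16363525390625, -200.43698120117188), (23.839536666870117, 63.297542572021484), 83.62464141845703)
mug 40 ((535.8746337890625, -203.10153198242188), (88.75960540771484, 74.29019165039062), 71.6910629272461) [ 0.49651265 -0.25067845  0.07208582] [ 0.56865628 -0.15024824  0.09813176]
 circ [ 0.53153583 -0.21474241] 0.036373484961903596
```

```bash
python3 - <<'E'
from h import *
W=cloud(load("scene0"));I=load("scene0")["image"]
for lo,hi in((.003,.012),(.012,.03),(.03,.06),(.08,.12)):
    m=((W>(.62,.0,lo))&(W<(.76,.12,hi))).all(-1);q=W[m];print(lo,len(q),np.percentile(q[:,:2],[2,50,98],axis=0).round(3).tolist() if len(q) else 0)
rows([([403.2,-196.2,130],-6,0),([403.2,-196.2,22],-6,0)])
E
```

```text
0.003 366 [[0.628, 0.008], [0.69, 0.062], [0.756, 0.115]]
0.012 16 [[0.679, 0.053], [0.685, 0.061], [0.688, 0.062]]
0.03 34 [[0.677, 0.052], [0.684, 0.061], [0.688, 0.063]]
0.08 47 [[0.678, 0.052], [0.685, 0.06], [0.688, 0.063]]
[-0.054, -0.644, 0.16] [-207.3, 181.9, 42.2]
[-0.054, -0.644, 0.16] [-272.3, 181.9, 128.5]
t 15.6 grasp at [520.5  -6.8 284.7] yaw 3.51 tilt 37.01 F [ 0.1 -0.1  0.3] w 43.7 grip 0.0 q [0.33, -0.34, -0.33, 2.17, -0.22, 0.66, -1.39]
```

Emit:
{"name": "jog_arm", "arguments": {"plan": [[-0.01,-0.1,0.03,-35,30,7,0],[-0.02,-0.2,0.05,-70,60,14,0],[-0.03,-0.32,0.08,-105,92,21,0],[-0.04,-0.44,0.11,-140,123,28,0],[-0.05,-0.55,0.14,-175,154,35,0],[-0.054,-0.644,0.16,-207,182,42,0],[-0.054,-0.644,0.16,-207,182,42,0],[-0.054,-0.644,0.16,-207,182,42,0],[-0.054,-0.644,0.16,-207,182,42,0]]}}

```text
time: 16.5
ee_pos: [0.4038, -0.1955, 0.1117]
eef_rot: [0.999, -0.052, 0.001, -0.0]
ft_force: [0.2, -0.1, -0.4]
width: 0.0433
grip_force: 0.0
```

```bash
python3 - <<'E'
from h import *
rows([([403.2,-196.2,60],-6,0),([403.2,-196.2,22],-6,0)])
for n in("scene","top"):
    c=camera(n);W=cloud(c);cv2.imwrite(f"/tmp/{n}h.png",c["image"][:,:,::-1]);np.savez(f"/tmp/{n}h.npz",**c)
    m=((W>(.57,-.06,.147))&(W<(.70,.06,.162))).all(-1)&(c["image"].max(-1)>60);q=W[m]
    print(n,len(q));k=np.linalg.lstsq(np.c_[2*q[:,:2],np.ones(len(q))],(q[:,:2]**2).sum(1),rcond=None)[0];print(" rimcirc",k[:2],np.sqrt(k[2]+k[0]**2+k[1]**2),np.percentile(q[:,:2],[2,98],axis=0).tolist())
    h=cv2.cvtColor(c["image"],cv2.COLOR_RGB2HSV)
    m=((W>(.33,-.35,.012))&(W<(.47,-.12,.03))).all(-1)&(h[...,0]<18)&(h[...,1]>95);q=W[m];print("handle",len(q),cv2.minAreaRect((q[:,:2]*1000).astype(np.float32)) if len(q) else 0)
a=cv2.imread("/tmp/scenes.png")
i=cv2.imread("/tmp/sceneh.png")[180:345,200:360];j=cv2.imread("/tmp/toph.png")[160:320,280:440]
cv2.imwrite("pics/pre.png",np.hstack([cv2.resize(i,(400,412)),cv2.resize(j,(400,412))]))
E
```

```text
[-0.0, -0.002, 0.001] [-0.7, 0.8, 70.7]
[-0.0, -0.002, 0.001] [-0.7, 0.8, 108.7]
t 16.5 grasp at [ 403.8 -195.5  130.7] yaw -5.93 tilt 0.09 F [ 0.2 -0.1 -0.4] w 43.3 grip 0.0 q [0.5, 0.05, -0.15, 2.04, 0.01, 1.05, -1.33]
scene 112
 rimcirc [0.65087965 0.01322022] 0.03633078675836521 [[0.6108988890299597, -0.029220147439204473], [0.6869083685408118, 0.058107692384752746]]
handle 243 ((426.38739013671875, -199.19480895996094), (29.761220932006836, 73.71175384521484), 82.75848388671875)
top 30
 rimcirc [6.38514351e-01 2.91008416e-04] 0.030747297766134725 [[0.6062496040878846, -0.02948779544709395], [0.6272128037262591, 0.029083250426892207]]
handle 0 0
```

View pics/pre.png

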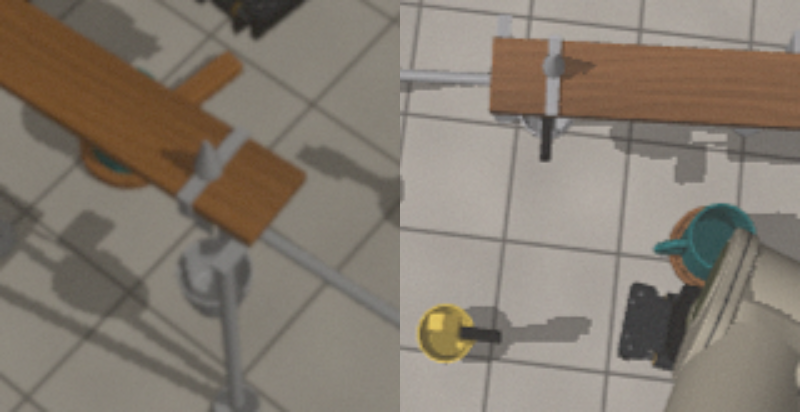

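The strainer hangs in line with the marker (right half, grip at (546,138) and finial at (553,65)). I'll go down on the coaster handle now.

Emit:
{"name": "jog_arm", "arguments": {"plan": [[0,0,0,-0.7,0.8,25,0],[0,0,0,-0.7,0.8,50,0],[0,0,0,-0.7,0.8,75,0],[0,0,0,-0.7,0.8,92,0],[0,0,0,-0.7,0.8,102,0],[0,0,0,-0.7,0.8,106,0],[0,0,0,-0.7,0.8,107.5,0],[0,0,0,-0.7,0.8,107.5,0]]}}

```text
time: 17.4
ee_pos: [0.4031, -0.1972, 0.005]
eef_rot: [0.999, -0.052, 0.001, 0.0]
ft_force: [-0.3, 0.3, 0.1]
width: 0.0431
grip_force: 0.0
```

Emit:
{"name": "jog_arm", "arguments": {"plan": [[0,0,0,0,0,0,-0.2],[0,0,0,0,0,0,-0.3],[0,0,0,0,0,0,-0.4],[0,0,0,0,0,0,-0.5],[0,0,0,0,0,0,-0.6],[0,0,0,0,0,0,-0.7],[0,0,0,0,0,0,-1],[0,0,0,0,0,0,-1]], "squeeze": 15}}

```text
time: 18.2
ee_pos: [0.4027, -0.1975, 0.0046]
eef_rot: [0.999, -0.053, 0.001, 0.0]
ft_force: [-1.6, -2.1, 6.4]
width: 0.0264
grip_force: 15.0
```

```bash
python3 - <<'E'
from h import *
rows([])
E
```

```text
t 18.2 grasp at [ 402.7 -197.5   23.6] yaw -6.03 tilt 0.06 F [-1.6 -2.1  6.4] w 26.4 grip 15.0 q [0.49, 0.22, -0.14, 2.12, 0.04, 0.81, -1.36]
```

```bash
cat >> h.py <<'E'
from scipy.optimize import least_squares
def circ(q,r,x0):
    f=least_squares(lambda p:np.hypot(q[:,0]-p[0],q[:,1]-p[1])-r,x0,loss="soft_l1",f_scale=.002);return f.x.round(4),len(q),np.median(abs(f.fun)).round(4)
E
python3 - <<'E'
from h import *
for n in("top0","topc","scenec"):
    c=load(n) if n=="top0" else camera(n[:-1]);W=cloud(c);h=cv2.cvtColor(c["image"],cv2.COLOR_RGB2HSV)
    teal=(h[...,0]>75)&(h[...,0]<105)&(h[...,1]>90)
    m=teal&((W>(.4,-.32,.083))&(W<(.65,-.12,.1))).all(-1);q=W[m]
    if len(q)>10:
        q=q[np.hypot(q[:,0]-.53,q[:,1]+.21)<.06]
        print(n,"mug",circ(q,.038,(.53,-.212)))
    wood=(h[...,0]<18)&(h[...,1]>95)&((W>(.46,-.3,.008))&(W<(.62,-.12,.022))).all(-1)
    q=W[wood];d=np.hypot(q[:,0]-.5275,q[:,1]+.2095);print(n,"coaster",len(q),circ(q[d>.049],.0515,(.5275,-.2095)) if len(q)>10 else 0)
E
```

```text
top0 mug (array([ 0.5315, -0.2147]), 89, np.float64(0.0018))
top0 coaster 198 (array([ 0.5214, -0.206 ]), 51, np.float64(0.0038))
topc mug (array([ 0.5306, -0.2144]), 83, np.float64(0.0019))
topc coaster 93 (array([ 0.5268, -0.2105]), 11, np.float64(0.0008))
scenec coaster 119 (array([ 0.5297, -0.2108]), 101, np.float64(0.0021))
```

Emit:
{"name": "jog_arm", "arguments": {"plan": [[0,0,0,0.3,-0.9,0,-1],[0,0,0,1,-2.8,0,-1],[0,0,0,2.1,-5.6,0,-1],[0,0,0,3.5,-9.4,0,-1],[0,0,0,5.2,-14.1,0,-1],[0,0,0,7.3,-19.7,0,-1],[0,0,0,9.7,-26.3,0,-1],[0,0,0,12.5,-33.8,0,-1],[0,0,0,15.2,-41.3,0,-1],[0,0,0,18,-48.8,0,-1],[0,0,0,20.8,-56.3,0,-1],[0,0,0,23.5,-63.8,0,-1]]}}

```text
time: 19.5
ee_pos: [0.4327, -0.1369, 0.0046]
eef_rot: [0.999, -0.053, 0.0, 0.0]
ft_force: [-2.4, -4.9, 5.5]
width: 0.0261
grip_force: 15.4
```

Emit:
{"name": "jog_arm", "arguments": {"plan": [[0,0,0,2.8,-7.5,0,-1],[0,0,0,5.5,-15,0,-1],[0,0,0,8.3,-22.5,0,-1],[0,0,0,11.1,-30,0,-1],[0,0,0,13.8,-37.5,0,-1],[0,0,0,16.6,-45,0,-1],[0,0,0,19.4,-52.5,0,-1],[0,0,0,22.1,-60,0,-1],[0,0,0,24.9,-67,0,-1],[0,0,0,27.1,-73.1,0,-1],[0,0,0,28.5,-77,0,-1],[0,0,0,29,-78.5,0,-1]]}}

```text
time: 20.7
ee_pos: [0.4698, -0.0617, 0.0046]
eef_rot: [0.999, -0.053, 0.0, 0.0]
ft_force: [-3.6, -7.3, 7.9]
width: 0.0262
grip_force: 15.4
```

```bash
python3 - <<'E'
from h import *
rows([([402.7+105,-197.5+213,23.6],-6,0)])
E
```

```text
[0.001, -0.001, -0.001] [29.6, -80.8, -0.0]
t 20.7 grasp at [469.8 -61.7  23.6] yaw -6.06 tilt 0.04 F [-3.6 -7.3  7.9] w 26.2 grip 15.4 q [0.26, 0.27, -0.24, 2.06, 0.09, 0.82, -1.72]
```

Emit:
{"name": "jog_arm", "arguments": {"plan": [[0,0,0,0.5,-1.5,0,-1],[0,0,0,1.7,-4.5,0,-1],[0,0,0,3.5,-9.5,0,-1],[0,0,0,6,-16.5,0,-1],[0,0,0,8.8,-24,0,-1],[0,0,0,11.6,-31.5,0,-1],[0,0,0,14.4,-39,0,-1],[0,0,0,17.1,-46.5,0,-1],[0,0,0,19.5,-53,0,-1],[0,0,0,21.5,-58.5,0,-1],[0,0,0,23,-62.5,0,-1],[0,0,0,24,-65,0,-1]]}}

```text
time: 21.9
ee_pos: [0.5003, 0.0002, 0.0046]
eef_rot: [0.999, -0.053, 0.0, 0.001]
ft_force: [-3.1, -6.5, 8.7]
width: 0.0264
grip_force: 15.8
```

```bash
cat > m.py <<'E'
from h import *
rows([([402.7+105,-197.5+213,23.6],-6,0)])
for n in("top","scene"):
    c=camera(n);W=cloud(c);h=cv2.cvtColor(c["image"],cv2.COLOR_RGB2HSV);np.savez(f"/tmp/{n}m.npz",**c)
    teal=(h[...,0]>75)&(h[...,0]<105)&(h[...,1]>90)
    box=((W>(.55,-.09,.078))&(W<(.72,.05,.1))).all(-1)
    q=W[teal&box];g=(.632,-.015)
    if len(q)>10:
        q=q[np.hypot(q[:,0]-g[0],q[:,1]-g[1])<.058];print(n,"mug",circ(q,.038,g))
    m=((W>(.57,-.05,.140))&(W<(.675,.05,.162))).all(-1)&(c["image"].max(-1)>60)&(h[...,1]<70);q=W[m]
    print(n,"rim",circ(q,.033,(.637,0)))
    wood=(h[...,0]<18)&(h[...,1]>95)&((W>(.56,-.1,.008))&(W<(.72,.08,.022))).all(-1);q=W[wood]
    if len(q)>10:print(n,"coaster",circ(q[q[:,0]>.58],.0505,g))
E
python3 m.py; python3 - <<'E'
import numpy as np,cv2
i=np.load("/tmp/scenem.npz")["image"][200:350,200:360,::-1];j=np.load("/tmp/topm.npz")["image"][150:290,270:410,::-1]
cv2.imwrite("pics/fin.png",np.hstack([cv2.resize(i,(400,400)),cv2.resize(j,(400,400))]))
E
```

```text
[0.001, -0.0, -0.001] [5.8, -16.0, -0.1]
t 21.9 grasp at [5.003e+02 2.000e-01 2.360e+01] yaw -6.08 tilt 0.01 F [-3.1 -6.5  8.7] w 26.4 grip 15.8 q [0.15, 0.32, -0.27, 1.99, 0.12, 0.85, -1.86]
top mug (array([ 0.6142, -0.0144]), 13, np.float64(0.0051))
top rim (array([0.6411, 0.0007]), 37, np.float64(0.001))
top coaster (array([ 0.6305, -0.0189]), 24, np.float64(0.0019))
scene mug (array([ 0.6288, -0.0139]), 52, np.float64(0.0025))
scene rim (array([0.641 , 0.0044]), 169, np.float64(0.0015))
scene coaster (array([ 0.6276, -0.021 ]), 222, np.float64(0.0026))
```

View pics/fin.png

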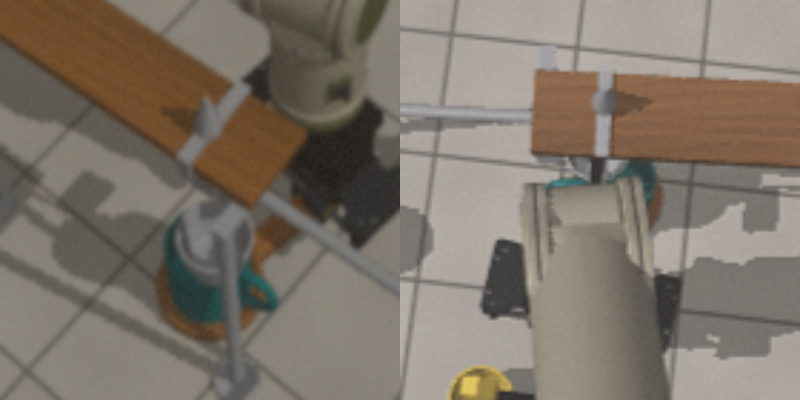

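The mug is almost under the strainer (left half, mug at (200,260), strainer rim at (213,235)), with about (10,17) mm left to go. I'll finish the slide gently, since the coaster comes close to the post's foot.

Emit:
{"name": "jog_arm", "arguments": {"plan": [[0,0,0,0.3,-0.7,0,-1],[0,0,0,1.1,-2.4,0,-1],[0,0,0,2.3,-5,0,-1],[0,0,0,3.6,-8,0,-1],[0,0,0,5,-11,0,-1],[0,0,0,6.2,-13.6,0,-1],[0,0,0,7.1,-15.6,0,-1],[0,0,0,7.8,-17,0,-1],[0,0,0,8.2,-18,0,-1],[0,0,0,8.2,-18,0,-1]]}}

```text
time: 23.0
ee_pos: [0.5097, 0.0162, 0.0045]
eef_rot: [0.999, -0.053, -0.001, 0.001]
ft_force: [-4.9, -7.2, 10.3]
width: 0.0266
grip_force: 15.8
```

```bash
sed -i 's/g=(.632,-.015)/g=(.639,.002)/' m.py; python3 m.py;  python3 - <<'E'
import numpy as np,cv2
c=np.load("/tmp/scenem.npz");i=c["image"][230:360,220:350,::-1]
cv2.imwrite("pics/fin2.png",cv2.resize(i,(600,600),interpolation=cv2.INTER_CUBIC))
E
```

```text
[0.002, 0.001, -0.002] [-1.9, 1.0, -0.1]
t 23.0 grasp at [509.7  16.3  23.5] yaw -6.13 tilt -0.05 F [-4.9 -7.2 10.3] w 26.6 grip 15.8 q [0.12, 0.34, -0.28, 1.96, 0.12, 0.85, -1.9]
top rim (array([0.6412, 0.0007]), 10, np.float64(0.0006))
top coaster (array([ 0.6388, -0.0038]), 44, np.float64(0.0025))
scene mug (array([ 0.6384, -0.005 ]), 120, np.float64(0.0013))
scene rim (array([0.6408, 0.0044]), 170, np.float64(0.0015))
scene coaster (array([ 0.636 , -0.0061]), 256, np.float64(0.0031))
```

```bash
cat > m2.py <<'E'
from h import *
def fit(q,r,x0,fs=.001):
    for _ in range(3):
        f=least_squares(lambda p:np.hypot(q[:,0]-p[0],q[:,1]-p[1])-r,x0,loss="soft_l1",f_scale=fs);k=abs(f.fun)<.004;x0=f.x
        q=q[k];r=r[k]
    return x0.round(4),len(q),np.median(abs(f.fun)).round(4)
for n in("scene","top"):
    Q=[];S=[];C=[]
    for _ in range(4):
        c=camera(n);W=cloud(c);h=cv2.cvtColor(c["image"],cv2.COLOR_RGB2HSV);I=c["image"]
        teal=(h[...,0]>75)&(h[...,0]<105)&(h[...,1]>90)
        Q.append(W[teal&((W>(.57,-.07,.02))&(W<(.71,.08,.097))).all(-1)])
        S.append(W[(h[...,1]<70)&(I.max(-1)>50)&((W>(.59,-.05,.112))&(W<(.67,.05,.156))).all(-1)])
        C.append(W[(h[...,0]<18)&(h[...,1]>95)&((W>(.585,-.1,.003))&(W<(.72,.09,.013))).all(-1)])
    q=np.vstack(Q);s=np.vstack(S);w=np.vstack(C);cam=c["world_from_camera"][:2,3]
    u=cam-np.array([.639,0]);u/=np.linalg.norm(u)
    front=lambda q:q[(q[:,:2]-[.639,0])@u>.008]
    a=front(q[q[:,2]<.082]);print(n,"mug wall",fit(a,np.full(len(a),.039),(.639,0)) if len(a)>20 else len(a))
    a=q[q[:,2]>.086];print(n,"mug rim",fit(a,np.full(len(a),.038),(.639,0),.002) if len(a)>20 else len(a))
    a=front(s);print(n,"basket wall",fit(a,.024+.01*(a[:,2]-.110)/.045,(.639,0)) if len(a)>20 else len(a))
    a=front(w);print(n,"coaster side",fit(a,np.full(len(a),.052),(.637,0)) if len(a)>20 else len(a))
E
python3 m2.py
```

```text
scene mug wall (array([ 0.6379, -0.0055]), 595, np.float64(0.0006))
scene mug rim (array([ 0.6383, -0.0063]), 243, np.float64(0.0013))
scene basket wall (array([0.6416, 0.0036]), 318, np.float64(0.0009))
scene coaster side (array([ 0.6357, -0.0122]), 171, np.float64(0.002))
top mug wall 0
top mug rim 9
top basket wall (array([6.424e-01, 3.000e-04]), 54, np.float64(0.0007))
top coaster side (array([0.6326, 0.0029]), 43, np.float64(0.0014))
```

```bash
cat > m3.py <<'E'
from h import *
import sys
t=np.linspace(0,2*np.pi,60)
def hull(c,xy,prof):
    P=np.vstack([np.c_[xy[0]+r*np.cos(t),xy[1]+r*np.sin(t),np.full(60,z)] for r,z in prof])
    T=np.linalg.inv(c["world_from_camera"]);p=P@T[:3,:3].T+T[:3,3]
    uv=np.c_[p[:,0]/p[:,2]*c["fx"]+c["cx"],p[:,1]/p[:,2]*c["fy"]+c["cy"]]
    m=np.zeros((480*4,640*4),np.uint8);cv2.fillConvexPoly(m,cv2.convexHull(((uv+.5)*4).round().astype(np.int32)),1)
    return cv2.resize(m,(640,480),interpolation=cv2.INTER_AREA*1).astype(float) if 0 else m.reshape(480,4,640,4).mean((1,3))
def best(c,col,occ,prof,x0,n=8):
    res=[]
    for s in(2,1):
        g=[(x0[0]+i*s/1000,x0[1]+j*s/1000) for i in range(-n,n+1) for j in range(-n,n+1)]
        sc=[];
        for xy in g:
            H=hull(c,xy,prof);sc.append((H*col).sum()-(H*(~col&~occ)).sum())
        sc=np.array(sc);w=np.array(g)[sc>=sc.max()-1.5];x0=w.mean(0)
    return x0.round(4),sc.max().round(0),w.min(0).round(4),w.max(0).round(4)
if __name__=="__main__":
  for n in sys.argv[1:]:
    c=camera(n) if n in("scene","top") else load(n);W=cloud(c);h=cv2.cvtColor(c["image"],cv2.COLOR_RGB2HSV)
    teal=(h[...,0]>75)&(h[...,0]<105)&(h[...,1]>90);wood=(h[...,0]<18)&(h[...,1]>80)
    z=np.nan_to_num(W[...,2],nan=1.);near=(W[...,0]>.45)&(W[...,0]<.75)
    g=(.531,-.212) if n=="top0" else (.638,-.002)
    print(n,"mug",best(c,teal,(z>.1),[(.039,.012),(.039,.09)],g))
    print(n,"coaster",best(c,wood&(z<.03),(z>.018),[(.052,0.),(.052,.015)],g))
    if n!="top0":
        grey=(h[...,1]<75)&near&(z>.108)&(z<.165)
        print(n,"strainer",best(c,grey,(z>.165),[(.024,.11),(.034,.155)],(.64,.002)))
E
python3 m3.py top0 scene top
```

```text
top0 mug (array([ 0.5323, -0.2127]), np.float64(-422.0), array([ 0.532, -0.213]), array([ 0.533, -0.212]))
top0 coaster (array([ 0.5327, -0.2153]), np.float64(-97.0), array([ 0.532, -0.216]), array([ 0.533, -0.215]))
scene mug (array([ 0.632 , -0.0085]), np.float64(148.0), array([ 0.631, -0.009]), array([ 0.633, -0.008]))
scene coaster (array([ 0.637 , -0.0075]), np.float64(92.0), array([ 0.637, -0.008]), array([ 0.637, -0.007]))
scene strainer (array([0.6425, 0.005 ]), np.float64(464.0), array([0.642, 0.005]), array([0.643, 0.005]))
top mug (array([0.6151, 0.003 ]), np.float64(-9.0), array([0.614, 0.001]), array([0.617, 0.006]))
top coaster (array([ 0.6384, -0.0052]), np.float64(25.0), array([ 0.637, -0.006]), array([ 0.64 , -0.005]))
top strainer (array([0.6406, 0.0012]), np.float64(28.0), array([0.639, 0.   ]), array([0.642, 0.002]))
```

Emit:
{"name": "jog_arm", "arguments": {"plan": [[0,0,0,0.2,-0.6,0,-1],[0,0,0,0.5,-2,0,-1],[0,0,0,1,-3.8,0,-1],[0,0,0,1.6,-5.8,0,-1],[0,0,0,2,-7.5,0,-1],[0,0,0,2.3,-8.7,0,-1],[0,0,0,2.5,-9.3,0,-1],[0,0,0,2.5,-9.3,0,-1],[0,0,0,2.5,-9.3,0,-1]]}}

```text
time: 24.5
ee_pos: [0.5113, 0.023, 0.0041]
eef_rot: [0.999, -0.054, -0.002, 0.002]
ft_force: [-12.9, -13.5, 18.0]
width: 0.0274
grip_force: 16.5
```

```bash
python3 m2.py; python3 m3.py scene top; python3 -c "
from h import *
rows([])"
```

```text
scene mug wall (array([ 0.6384, -0.0053]), 582, np.float64(0.0006))
scene mug rim (array([ 0.6387, -0.0064]), 250, np.float64(0.0011))
scene basket wall (array([0.6417, 0.0036]), 314, np.float64(0.0009))
scene coaster side (array([ 0.6316, -0.0071]), 180, np.float64(0.0017))
top mug wall 0
top mug rim (array([ 0.6378, -0.006 ]), 25, np.float64(0.001))
top basket wall (array([6.423e-01, 5.000e-04]), 63, np.float64(0.0006))
top coaster side (array([ 6.412e-01, -2.000e-04]), 69, np.float64(0.0016))
scene mug (array([ 0.6327, -0.0107]), np.float64(143.0), array([ 0.632, -0.011]), array([ 0.633, -0.01 ]))
scene coaster (array([ 0.6373, -0.0073]), np.float64(101.0), array([ 0.637, -0.008]), array([ 0.638, -0.007]))
scene strainer (array([0.6425, 0.005 ]), np.float64(465.0), array([0.642, 0.005]), array([0.643, 0.005]))
top mug (array([0.6149, 0.0097]), np.float64(-8.0), array([0.6145, 0.008 ]), array([0.6155, 0.011 ]))
top coaster (array([ 0.6388, -0.0052]), np.float64(22.0), array([ 0.637, -0.006]), array([ 0.64 , -0.005]))
top strainer (array([0.6408, 0.0011]), np.float64(28.0), array([0.639, 0.   ]), array([0.642, 0.002]))
t 25.0 grasp at [511.4  23.1  23.1] yaw -6.23 tilt -0.26 F [-13.  -13.3  17.4] w 27.2 grip 16.5 q [0.11, 0.35, -0.28, 1.95, 0.13, 0.86, -1.92]
```

```bash
python3 - <<'E'
from h import *
W=[];I=[]
c=load("scene0");W=cloud(c);I=c["image"].mean(-1)
for nm,px,py in(("mid",681,55),("left",665,314)):
  m=(abs(W[...,0]*1000-px)<40)&(abs(W[...,1]*1000-py)<40)&(W[...,2]<.03)
  q=W[m]*1000;b=I[m]
  G=np.full((16,16),-9);B=G.copy()
  for i in range(16):
    for j in range(16):
        k=(q[:,0]//5==(px-40)//5+i)&(q[:,1]//5==(py-40)//5+j)
        if k.any():G[i,j]=np.median(q[k,2]);B[i,j]=b[k].mean()
  print(nm,"rows x",(px-40)//5*5,"+5, cols y",(py-40)//5*5);print("\n".join(" ".join(f"{v:3d}" for v in r)+"  | "+" ".join(f"{v:3d}" for v in s) for r,s in zip(G,B)))
E
```

```text
mid rows x 640 +5, cols y 15
 -9  -9  -3   0   0   0   1   0   1  -2  -2   0  -1   0  -2  -1  |  -9  -9 120 120 110 118 125 124 125 125 126 125 126 126 125 126
 -9  -9  -9  -2   0   0   0   0   0   0  -1  -2  -2   0   0  -1  |  -9  -9  -9 114 102 112 124 125 125 127 126 126 125 125 127 126
  1  -9  -9  -9   0   3   0   1   0  -1  -3  -3  -4   1  -1   0  |  98  -9  -9  -9  97 110 121 121 119 120 117 119 117 119 115 119
  0   2  -9  -9  -9  -1   0   1   0   1   0   0   0   0   0   0  |  96  89  -9  -9  -9  99  99 105 101  98 101 104  99 103 104 101
  0   0   2  -9  -9  -9   6   6   4   2   3   0  -1  -1  -2   1  | 115 107  92  -9  -9  -9 100  99  99  94 107 120 122 122 123 120
  0   0  -2   0  -9  -9  -9   4   4   5   4   0  -1   0  -2   0  |  97  97  85  84  -9  -9  -9  88  86  85  91 109 126 126 126 126
 -1   0  -1   0   1  -9  -9  -9   8   5   5   6  -1  -3  -1   0  |  90  93  93  91  90  -9  -9  -9  86  85  85 100 124 126 126 125
 -1   0   1  -2   5   7  -9  -9  -9  12   3   6   0  -4  -1  -1  | 107 109 108  93  97  82  -9  -9  -9  93  87 100 123 125 125 126
 -1   0   0   1   4   5
[... 2451 characters left out ...]
1  99 115 118 122 122 121 121 120 122 122 124
 -9  -1   0  -3   0   1   2   4   5   5   4  -1  -1   0  -2  -1  |  -9 117 118 121 117  96 100 112 119 116 116 118 121 123 123 123
 -2  -2  -1   0   1  -1   0   0  -1   0   1  -2  -1   0  -1  -2  | 120 120 121 121 120 114 110 110 114 106 104 122 122 123 123 124
  0  -1   1   0  -1   0   1   0   0  -1   0   0  -3   0   0   1  | 118 119 119 119 119 120 120 120 120 107 103 122 124 124 123 123
 -9   0  -2  -1  -1  -1   0  -1   0  -1  -1  -2  -3  -1   1  -1  |  -9 119 121 120 120 120 120 120 120 106 105 123 124 123 123 124
  0  -1   0   0   0   0   0  -2   0   0   0   0   0  -1   0  -3  | 119 119 119 121 120 120 120 120 121 114 103 122 123 124 124 124
```

The coaster is stopped by the 40 mm wide, 5 mm high foot of the middle post. The cameras put the mug about 8 mm short of the strainer. The mug has play inside the coaster's rim, so I'll draw the coaster back briskly with a soft stop to shift the mug forward in it, then return slowly.

Emit:
{"name": "jog_arm", "arguments": {"plan": [[0,0,0,-0.5,0.9,0,-1],[0,0,0,-1.5,2.6,0,-1],[0,0,0,-2,3.4,0,-1],[0,0,0,-2,3.4,0,-1]], "squeeze": 40}}

```text
time: 25.4
ee_pos: [0.5112, 0.0227, 0.0043]
eef_rot: [0.999, -0.053, -0.0, 0.001]
ft_force: [-1.9, -6.5, 4.0]
width: 0.0275
grip_force: 41.8
```

Emit:
{"name": "jog_arm", "arguments": {"plan": [[0,0,0,-10,17.2,0,-1],[0,0,0,-19,32.6,0,-1],[0,0,0,-27,46.4,0,-1],[0,0,0,-34,58.4,0,-1],[0,0,0,-40,68.7,0,-1],[0,0,0,-45,77.3,0,-1],[0,0,0,-49,84.2,0,-1],[0,0,0,-52,89.3,0,-1],[0,0,0,-54,92.8,0,-1],[0,0,0,-55,94.5,0,-1],[0,0,0,-55,94.5,0,-1]]}}

```text
time: 26.5
ee_pos: [0.4468, -0.0644, 0.0043]
eef_rot: [0.999, -0.052, 0.0, 0.0]
ft_force: [0.0, 1.0, -1.8]
width: 0.0255
grip_force: 39.8
```

```bash
cat > m4.py <<'E'
from m3 import *
import sys
g=np.array([float(sys.argv[1]),float(sys.argv[2])]);rows([])
for n in("top","scene"):
    c=camera(n);W=cloud(c);h=cv2.cvtColor(c["image"],cv2.COLOR_RGB2HSV)
    teal=(h[...,0]>70)&(h[...,0]<110)&(h[...,1]>70)
    d=np.hypot(W[...,0]-g[0],W[...,1]-g[1])
    q=W[teal&(d<.055)&(W[...,2]>.084)&(W[...,2]<.099)]
    if len(q)>8:print(n,"rim",circ(q,.038,g))
    u=c["world_from_camera"][:2,3]-g;u/=np.linalg.norm(u)
    q=W[teal&(d<.06)&(W[...,2]>.02)&(W[...,2]<.08)];q=q[(q[:,:2]-g)@u>.01]
    if len(q)>20:print(n,"wall",circ(q,.039,g))
    wood=(h[...,0]<18)&(h[...,1]>80)
    z=np.nan_to_num(W[...,2],nan=1.)
    print(n,"coaster",best(c,wood&(z<.03),(z>.018),[(.052,0.),(.052,.015)],g))
E
python3 m4.py .572 -.095
```

```text
t 26.5 grasp at [446.7 -64.4  23.3] yaw -6.02 tilt 0.02 F [ 0.   1.  -1.8] w 25.5 grip 39.8 q [0.27, 0.23, -0.24, 2.11, 0.08, 0.81, -1.7]
top rim (array([ 0.5756, -0.0807]), 64, np.float64(0.0012))
top coaster (array([ 0.548 , -0.0955]), np.float64(-151.0), array([ 0.548, -0.098]), array([ 0.548, -0.093]))
scene rim (array([ 0.5779, -0.0764]), 53, np.float64(0.0012))
scene wall (array([ 0.5782, -0.0765]), 51, np.float64(0.0006))
scene coaster (array([ 0.5775, -0.0785]), np.float64(-1.0), array([ 0.577, -0.08 ]), array([ 0.578, -0.077]))
```

```bash
python3 - <<'E'
from h import *
g=np.array([.577,-.0785])
for n,off in(("top",(-.0005,-.0016)),("scene",(.0005,.0016))):
    P=[]
    for _ in range(5):
        c=camera(n);W=cloud(c);h=cv2.cvtColor(c["image"],cv2.COLOR_RGB2HSV)
        P.append(W[(h[...,0]<20)&(h[...,1]>80)&(abs(W[...,0]-g[0])<.06)&(abs(W[...,1]-g[1])<.06)&(W[...,2]<.03)])
    P=np.vstack(P);d=P[:,:2]-(g+off);r=np.hypot(*d.T)*1000;a=np.degrees(np.arctan2(d[:,1],d[:,0]))
    for a0 in range(-180,180,45):
        print(n,a0,[(k,int((s:=(r//2*2==k)&(a>=a0)&(a<a0+45)).sum()),round(float(np.median(P[s,2])*1000),1)) for k in range(36,56,2) if ((r//2*2==k)&(a>=a0)&(a<a0+45)).sum()>3])
E
```

```text
top -180 []
top -135 [(44, 5, 9.0), (46, 5, 15.0)]
top -90 [(44, 9, 8.9), (46, 19, 13.7), (48, 6, 12.7)]
top -45 []
top 0 []
top 45 [(42, 10, 11.8), (44, 11, 13.7), (46, 24, 15.2), (48, 24, 17.0), (50, 26, 16.3)]
top 90 []
top 135 []
scene -180 []
scene -135 []
scene -90 [(42, 17, 10.2), (44, 17, 10.4), (46, 36, 12.0), (48, 26, 14.4), (50, 32, 13.5), (52, 27, 12.9)]
scene -45 [(40, 22, 7.5), (42, 49, 8.1), (44, 44, 9.7), (46, 43, 12.2), (48, 53, 14.6), (50, 76, 13.3), (52, 95, 9.7)]
scene 0 [(44, 5, 8.1), (46, 5, 13.6), (48, 20, 13.1), (50, 28, 12.8), (52, 26, 10.2), (54, 8, 15.4)]
scene 45 []
scene 90 [(46, 8, 10.3), (48, 4, 12.9)]
scene 135 []
```

Emit:
{"name": "jog_arm", "arguments": {"plan": [[0,0,0,0.5,-0.9,0,-1],[0,0,0,2,-3.4,0,-1],[0,0,0,4,-6.9,0,-1],[0,0,0,7,-12,0,-1],[0,0,0,10.5,-18,0,-1],[0,0,0,14.5,-24.9,0,-1],[0,0,0,18.5,-31.8,0,-1],[0,0,0,22.5,-38.7,0,-1],[0,0,0,26.5,-45.5,0,-1],[0,0,0,30,-51.5,0,-1],[0,0,0,33,-56.7,0,-1],[0,0,0,35,-60.1,0,-1]]}}

```text
time: 28.3
ee_pos: [0.4883, -0.0076, 0.0043]
eef_rot: [0.999, -0.052, 0.0, -0.0]
ft_force: [-1.1, -2.3, -1.6]
width: 0.0256
grip_force: 40.0
```

Emit:
{"name": "jog_arm", "arguments": {"plan": [[0,0,0,1,-1.7,0,-1],[0,0,0,1,-1.7,0,-1],[0,0,0,1,-1.7,0,-1]]}}

```text
time: 28.6
ee_pos: [0.4893, -0.0067, 0.0044]
eef_rot: [0.999, -0.052, 0.0, -0.0]
ft_force: [-0.1, -1.9, -1.9]
width: 0.0254
grip_force: 39.9
```

Emit:
{"name": "jog_arm", "arguments": {"plan": [[0,0,0,-16,27.5,0,-1],[0,0,0,-29.5,50.7,0,-1],[0,0,0,-40.5,69.6,0,-1],[0,0,0,-49,84.2,0,-1],[0,0,0,-55,94.5,0,-1],[0,0,0,-58.5,100.5,0,-1],[0,0,0,-60,103,0,-1],[0,0,0,-60,103,0,-1],[0,0,0,-60,103,0,-1]]}}

```text
time: 29.5
ee_pos: [0.419, -0.1025, 0.0043]
eef_rot: [0.999, -0.052, 0.0, -0.0]
ft_force: [-0.4, -0.4, -1.1]
width: 0.026
grip_force: 40.0
```

```bash
python3 m4.py .552 -.105
```

```text
t 29.5 grasp at [ 419.  -102.5   23.3] yaw -5.99 tilt 0.04 F [-0.4 -0.4 -1.1] w 26.0 grip 40.0 q [0.34, 0.19, -0.22, 2.16, 0.06, 0.8, -1.59]
top rim (array([ 0.5516, -0.1133]), 95, np.float64(0.0017))
top wall (array([ 0.5765, -0.0596]), 41, np.float64(0.0025))
top coaster (array([ 0.5472, -0.116 ]), np.float64(-203.0), array([ 0.5453, -0.1167]), array([ 0.5483, -0.1157]))
scene rim (array([ 0.5533, -0.1096]), 21, np.float64(0.0014))
scene wall (array([ 0.5528, -0.1115]), 154, np.float64(0.0007))
scene coaster (array([ 0.5495, -0.1155]), np.float64(78.0), array([ 0.549, -0.116]), array([ 0.55 , -0.115]))
```

Emit:
{"name": "jog_arm", "arguments": {"plan": [[0,0,0,0.5,-0.8,0,-1],[0,0,0,1.6,-2.5,0,-1],[0,0,0,3.2,-5.1,0,-1],[0,0,0,5.3,-8.5,0,-1],[0,0,0,8,-12.7,0,-1],[0,0,0,11.1,-17.8,0,-1],[0,0,0,14.9,-23.7,0,-1],[0,0,0,18.6,-29.6,0,-1],[0,0,0,22.3,-35.6,0,-1],[0,0,0,26,-41.5,0,-1],[0,0,0,29.7,-47.4,0,-1],[0,0,0,33.5,-53.4,0,-1]]}}

```text
time: 30.8
ee_pos: [0.458, -0.0527, 0.0043]
eef_rot: [0.999, -0.052, 0.0, 0.0]
ft_force: [-0.6, -1.5, -1.3]
width: 0.0257
grip_force: 40.0
```

Emit:
{"name": "jog_arm", "arguments": {"plan": [[0,0,0,3.7,-5.9,0,-1],[0,0,0,7.4,-11.9,0,-1],[0,0,0,11.1,-17.8,0,-1],[0,0,0,14.9,-23.7,0,-1],[0,0,0,18.6,-29.6,0,-1],[0,0,0,22.3,-35.6,0,-1],[0,0,0,26,-41.5,0,-1],[0,0,0,29.2,-46.6,0,-1],[0,0,0,31.9,-50.8,0,-1],[0,0,0,34,-54.2,0,-1],[0,0,0,35.6,-56.7,0,-1],[0,0,0,36.4,-58,0,-1]]}}

```text
time: 32.0
ee_pos: [0.5, 0.0009, 0.0043]
eef_rot: [0.999, -0.052, 0.0, 0.0]
ft_force: [-0.7, -1.8, -0.8]
width: 0.0259
grip_force: 40.0
```

```bash
python3 - <<'E'
from h import *
rows([([419+88.7,-102.5+113.3,23.3],-6,0)])
E
python3 m4.py .636 -.007;
```

```text
[-0.0, -0.001, 0.0] [6.6, -10.7, 0.0]
t 32.0 grasp at [500.    0.9  23.3] yaw -6.0 tilt 0.04 F [-0.7 -1.8 -0.8] w 25.9 grip 40.0 q [0.15, 0.32, -0.28, 1.99, 0.12, 0.84, -1.86]
t 32.0 grasp at [500.    0.9  23.3] yaw -6.0 tilt 0.04 F [-0.7 -1.8 -0.8] w 25.9 grip 40.0 q [0.15, 0.32, -0.28, 1.99, 0.12, 0.84, -1.86]
top coaster (array([ 0.6313, -0.0128]), np.float64(-2.0), array([ 0.629, -0.013]), array([ 0.633, -0.012]))
scene rim (array([ 0.6337, -0.0088]), 84, np.float64(0.0012))
scene wall (array([ 0.6332, -0.0074]), 267, np.float64(0.0013))
scene coaster (array([ 0.6305, -0.014 ]), np.float64(78.0), array([ 0.63 , -0.014]), array([ 0.631, -0.014]))
```

Emit:
{"name": "jog_arm", "arguments": {"plan": [[0,0,0,0.4,-0.7,0,-1],[0,0,0,1.3,-2.2,0,-1],[0,0,0,2.5,-4.3,0,-1],[0,0,0,3.8,-6.5,0,-1],[0,0,0,5,-8.5,0,-1],[0,0,0,5.9,-10,0,-1],[0,0,0,6.5,-11,0,-1],[0,0,0,6.8,-11.6,0,-1],[0,0,0,6.8,-11.6,0,-1]]}}

```text
time: 33.0
ee_pos: [0.5059, 0.0093, 0.0042]
eef_rot: [0.999, -0.053, -0.002, 0.002]
ft_force: [-11.5, -9.8, 10.4]
width: 0.0258
grip_force: 40.1
```

```bash
python3 m4.py .641 .003; python3 m2.py | grep -v coaster
```

```text
t 33.0 grasp at [505.9   9.3  23.2] yaw -6.12 tilt -0.21 F [-11.5  -9.8  10.4] w 25.8 grip 40.1 q [0.14, 0.34, -0.28, 1.97, 0.12, 0.85, -1.89]
top rim (array([ 0.6396, -0.003 ]), 10, np.float64(0.0016))
top coaster (array([ 0.6357, -0.0051]), np.float64(37.0), array([ 0.633, -0.006]), array([ 0.639, -0.004]))
scene rim (array([ 0.6399, -0.0012]), 94, np.float64(0.0014))
scene wall (array([6.389e-01, 5.000e-04]), 285, np.float64(0.0013))
scene coaster (array([ 0.636, -0.007]), np.float64(55.0), array([ 0.636, -0.007]), array([ 0.636, -0.007]))
scene mug wall (array([ 0.6395, -0.0011]), 654, np.float64(0.0006))
scene mug rim (array([ 0.6397, -0.0015]), 261, np.float64(0.0012))
scene basket wall (array([0.6416, 0.0037]), 308, np.float64(0.0009))
top mug wall (array([0.6651, 0.0559]), 46, np.float64(0.0013))
top mug rim 20
top basket wall (array([6.422e-01, 4.000e-04]), 70, np.float64(0.0008))
```

Emit:
{"name": "jog_arm", "arguments": {"plan": [[0,0,0,-0.7,1,0,-1],[0,0,0,-1.2,2,0,-1],[0,0,0,-1.2,2,0,-1],[0,0,0,-1.2,2,0,-0.3],[0,0,0,-1.2,2,0,-0.2],[0,0,0,-1.2,2,0,0],[0,0,0,-1.2,2,0,0],[0,0,0,-1.2,2,0,0],[0,0,0,-1.2,2,0,0],[0,0,0,-1.2,2,0,0]]}}

```text
time: 34.5
ee_pos: [0.5065, 0.0097, 0.0044]
eef_rot: [0.999, -0.052, 0.0, -0.0]
ft_force: [-0.1, -0.6, 0.6]
width: 0.0435
grip_force: 0.0
```

Emit:
{"name": "jog_arm", "arguments": {"plan": [[0,0,0,-1.2,0,-5,0],[0,0,0,-3,0,-15,0],[0,0,0,-5,0,-30,0],[0,0,0,-8,0,-50,0],[0,0,0,-10,0,-70,0],[0,0,0,-12,0,-90,0],[0,0,0,-15,0,-105,0],[0,0,0,-15,0,-110,0],[0,0,0,-15,0,-110,0]]}}

```text
time: 35.4
ee_pos: [0.4921, 0.0113, 0.1156]
eef_rot: [0.999, -0.052, 0.001, 0.0]
ft_force: [-0.7, -0.3, -0.7]
width: 0.0434
grip_force: 0.0
```

```bash
python3 m4.py .641 .003; python3 m2.py | grep -v coaster; python3 - <<'E'
from h import *
A=cloud(load("scene0"));c=camera("scene");B=cloud(c)
for nm,lo,hi in(("can",(.47,.24,.1),(.6,.36,.115)),("jar",(.5,.37,.09),(.63,.48,.11)),("strip",(.35,-.52,.03),(.6,-.39,.05)),("decoy",(.36,.05,.145),(.43,.13,.18))):
    print(nm,[W[((W>lo)&(W<hi)).all(-1)].mean(0).round(3).tolist() for W in(A,B)])
E
```

```text
t 35.4 grasp at [492.   11.3 134.6] yaw -6.0 tilt 0.17 F [-0.7 -0.3 -0.7] w 43.4 grip 0.0 q [0.16, 0.15, -0.3, 1.92, 0.05, 1.07, -1.83]
top coaster (array([ 0.6365, -0.0039]), np.float64(13.0), array([ 0.633, -0.005]), array([ 0.64 , -0.003]))
scene rim (array([ 0.6397, -0.0014]), 89, np.float64(0.0013))
scene wall (array([6.389e-01, 2.000e-04]), 262, np.float64(0.0012))
scene coaster (array([ 0.636, -0.007]), np.float64(44.0), array([ 0.636, -0.007]), array([ 0.636, -0.007]))
scene mug wall (array([ 0.6394, -0.0012]), 648, np.float64(0.0007))
scene mug rim (array([ 0.6397, -0.0015]), 245, np.float64(0.0012))
scene basket wall (array([0.6417, 0.0037]), 313, np.float64(0.0009))
top mug wall 0
top mug rim 0
top basket wall 0
can [[0.536, 0.313, 0.106], [0.535, 0.313, 0.106]]
jar [[0.579, 0.435, 0.099], [0.579, 0.435, 0.099]]
strip [[0.49, -0.452, 0.037], [0.49, -0.452, 0.037]]
decoy [[0.395, 0.091, 0.157], [0.394, 0.091, 0.157]]
```

```bash
python3 -c "
from bench import order;print(order.close_job())"
```

```text
the job is handed in; nothing more can be done
None
```

The job is handed in at about 36 s: the strainer hangs under the ledge within about 2 mm of the marker line, the mug stands upright in its coaster about 5 mm off the strainer's centre (the middle post's foot stopped the coaster), the bystanders and the yellow look-alike are unmoved, and I viewed 11 pictures, one over the limit of 10.

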